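Tip the press mould onto its back and lay it on the pressing board

TASK

Take the plaster press mould from the drying rack and stand it on its foot on the black rubber mat, let go, and with its foot on the mat push it over (near the top, not gripping it) so that it topples onto its back with the hollow face up. Then pick it up again and gently lay it, hollow still up, flat on the pressing board between the two battens, about midway along, and let go. Leave the fluted pot on the rack where it stands and never let the mould come to lie on the bare table.

Things in the scene. Friction and masses are not known exactly. Their poses are not given: they have to be found in the camera images.
- mould_mid (a point): Centre of the press mould, a loose white plaster block 130 mm long, 56 wide, 42 thick. Its z runs along the length from foot to top (up at the start, when it stands on the rack), x points out of the flat back, -x out of the hollow front, y across the width. Foot 65 mm below this point, back 21 mm along +x. At the start the hollow looks towards the robot, turned up to about 1 rad either way.
- mould_foot (a point): Centre of the mould's foot face (56 x 42 mm), the end it stands on; axes as mould_mid. The front's hollow is 76 mm long, 38 wide, 18 deep with a leaf in it, from 16 mm above the foot; the top 38 mm is solid.
- mould: The press mould as a whole, 0.29 to 0.43 kg; origin and axes as mould_foot. Standing, it falls by itself once leaned about 19 degrees; pushed lower than about 45 mm above its foot it may slide instead of tipping.
- mat_top (a point): Centre of the top face of the black rubber mat, fixed, 250 mm along its x, 170 mm along its y, 12 mm thick, its top 12 mm above the table; x runs roughly away from the robot, z up.
- board_seat (a point): Centre of the seat of the pressing board, fixed: a light wooden board 150 mm along its x by 100 along its y, seat 14 mm above the table; along both sides a dark batten runs in x, 14 mm wide, rising 8 mm above the seat, the two 68 mm apart inside; ends open. x runs roughly away from the robot, z up.
- pot_mid (a point): Centre of the small loose fluted pot, 56 mm wide, 44 tall, upright on the rack about 84 mm beside the mould (either side); to be left alone. The rack is a fixed wooden stand, 125 x 184 mm, slats 22 mm above the table, with a back rail on its far side up to 75 mm above the table.

How it is judged:
By the outcome, as a careful person would: the job done as asked, in the order asked, and still so for the second after the job is handed in, with the robot touching nothing.
It also fails if it takes over 56 s, if anything falls off the work surface, if the arm or the gripper's body presses on something with over 40 N, if the wrist force passes 120 N, or if a joint passes its speed limit or range.

ROBOT

A 6-joint arm with a two-finger parallel gripper is mounted at the origin on a cart in front of the work surface, level with it; the furniture and walls round the work are solid. World frame = base frame: x ahead of the robot, y to its left, z up, the work surface at z = 0. Lengths are in mm, angles in rad, forces in N, time in s.
With the tool pointing down it reaches from about 325 to 850 mm from the base axis. Payload 4.4 kg.
Tool frame: the origin (TCP) lies midway between the tips of the shut fingers; the grasp point (between the pads) lies 19 mm behind it; x points along the fingers, y is the direction in which the jaws open and shut, and the axes are right-handed (so a half turn about x gives the same grasp; the last joint's range is limited). The gripper opens to 94 mm and grips with 3 to 60 N. Pads are 16 mm wide; open, the fingers measure 119 mm over their backs; the gripper's body (75 mm by 177 mm) begins 78 mm behind the grasp point.
Start: joints at [-1.399, 0.207, 1.542, -0, 1.393, -0.15], TCP at [181.846, -545.49, 205.447] pointing down, gripper open.
Joint ranges: [-2.73, 2.73], [-0.86, 2.22], [0.23, 2.46], [-1.11, 4.25], [0.08, 2.63], [-2.82, 2.82]. Speed limits (rad/s): [2.79, 2.79, 3.14, 3.14, 3.14, 3.14].

INTERFACE

Orientations are given as a unit quaternion [x, y, z, w].
In Python, from workcell import bot gives the robot as it stands. The module is installed in compiled form; this text tells all that it offers.
- The arm moves only by the tool carry_out, never from a script. Its argument "steps" is a list of rows, each a list of 5 numbers: the shift along the tool's x, y, z in m, then the turn about the tool's x in degrees, then the gripper's target within -1 to 1 (fully open at 1, half-way at 0, shut at -1). A call has 1 to 5 rows; each row is the pose to reach, as a shift and turn from the pose measured when the call began, along the tool's axes at that moment; what a row does not reach only later rows make up. A row lasts 1/12 s, in which the tool goes at most 41.7 mm and 7.16 degrees, less where a joint would pass 70% of its speed; a pose out of reach is approached as far as the arm can. A call with a gripper value outside its range is refused whole. The fingers move at their own pace and stop on an object; "grip_force" is the grip in N (left out, the last holds). Time passes only in rows, so rows that repeat a pose let the fingers close. It gives the time, the measured TCP pose, the force and the opening at its end, in the units of the state.
- bot.read_state(): the state, without advancing time (a new reading comes with each control period).
- bot.grab_frame(name): name is "scene" or "top" or "wrist"; returns a dict with "frame" (384x512x3 uint8, red, green, blue), "vfov" (degrees; the focal length in pixels is half the picture's height over the tangent of half this angle, whatever the lens; pixels are square), "cx", "cy" (the principal point, pixels), "T" (4x4, takes a point from camera to world coordinates); the wrist camera has in their place "tool_from_camera" (4x4, takes a point from camera to tool coordinates, whose origin is the TCP and whose axes are the tool frame's). Camera axes: x right, y up, looking along -z (the intrinsics and any distortion apply to the point x, -y, -z); pixel columns grow to the right and rows downward; lengths in mm; the calibration is good to about 2 mm. A picture is of the moment at which its call begins: read the wrist's pose just before it. There is no depth.
- bot.job_done(): hands the job in, once; it reports no verdict.
The state is a dict: "clock": time; "qpos": joint angles; "qvel": joint speeds; "joint_efforts": joint torques, N m; "eef_pos": TCP position; "tool_rot": TCP orientation; "contact_force": force on the tool from outside, world axes, zero at the start; "wrist_torque": the same for the moment, N m; "gripper_width": finger opening in mm.
Only numpy, scipy, OpenCV 4.12 (cv2) and the standard library are available. Lean on these libraries where they do the work, as an engineer would, in place of code of your own. Each camera call takes 0.05 s, during which the arm holds its last target.

## Working session

There is one attempt and no reset: what is moved stays moved. The work goes in short steps, Python scripts to look and compute and a tool call to move; the robot and the scene stay as the last step left them, time stands still between calls to the robot, and variables do not carry over. Pictures are saved under pics/ and viewed, and the job is handed in when it is done.

Besides the shell and the picture viewer there is one more tool, called after "Call:" by a JSON object that holds its "op" and its "data". carry_out: Moves the arm, as the interface text tells. Its arguments: {"type":"object","properties":{"steps":{"type":"array","items":{"type":"array","items":{"type":"number"}}},"grip_force":{"type":"number"}},"required":["steps"]}

```bash
mkdir -p pics; python3 - <<'E'
from workcell import bot
import cv2
print(bot.read_state())
for n in ["scene","top","wrist"]:
    f=bot.grab_frame(n)
    cv2.imwrite(f"pics/{n}0.png",f["frame"][:,:,::-1])
    print({k:v for k,v in f.items() if k!="frame"})
E
```

```text
{'clock': 0.0, 'qpos': array([-1.39949419e+00,  2.07442179e-01,  1.54295840e+00,  1.05920863e-05,
        1.39350715e+00, -1.50504177e-01]), 'qvel': array([ 0.0002195 , -0.00054714,  0.00099346, -0.0003929 ,  0.000747  ,
        0.00025866]), 'joint_efforts': array([ 2.06638470e-04, -3.70879626e+01, -2.81418782e+01,  6.97595207e-02,
        3.62349395e-02, -1.67613193e-04]), 'eef_pos': array([ 181.71055338, -544.66954243,  204.27613419]), 'tool_rot': array([-0.69796789, -0.11410318,  0.69797754, -0.11246618]), 'contact_force': array([-0.20148442,  0.49137813, -1.01902539]), 'wrist_torque': array([-0.00868135,  0.0544397 , -0.03298584]), 'gripper_width': 93.9481149157822}
{'vfov': 43.68567010730873, 'cx': 263.2973530088346, 'cy': 190.49217645511553, 'T': array([[-7.58063844e-01,  4.56993358e-01, -4.65291607e-01,
        -3.27531981e+01],
       [-6.51847152e-01, -5.53718848e-01,  5.18160909e-01,
         6.79037860e+02],
       [-2.08446388e-02,  6.96098059e-01,  7.17644057e-01,
         9.08739189e+02],
       [ 0.00000000e+00,  0.00000000e+00,  0.00000000e+00,
         1.00000000e+0
[... 176 characters left out ...]

       [-9.99461300e-01, -2.75002953e-02, -1.79121132e-02,
         8.35508643e+01],
       [-2.08827677e-02,  1.11843105e-01,  9.93506432e-01,
         1.29647950e+03],
       [ 0.00000000e+00,  0.00000000e+00,  0.00000000e+00,
         1.00000000e+00]])}
{'vfov': 62.312272419064456, 'cx': 257.79459002096644, 'cy': 189.27327747613748, 'tool_from_camera': array([[ 7.44234982e-04,  2.60827108e-01, -9.65385242e-01,
        -1.78759033e+02],
       [ 9.99999617e-01, -6.39761897e-04,  5.98069482e-04,
         2.21505951e-01],
       [-4.61623961e-04, -9.65385317e-01, -2.60827484e-01,
        -7.59591324e+01],
       [ 0.00000000e+00,  0.00000000e+00,  0.00000000e+00,
         1.00000000e+00]])}
```

View pics/scene0.png

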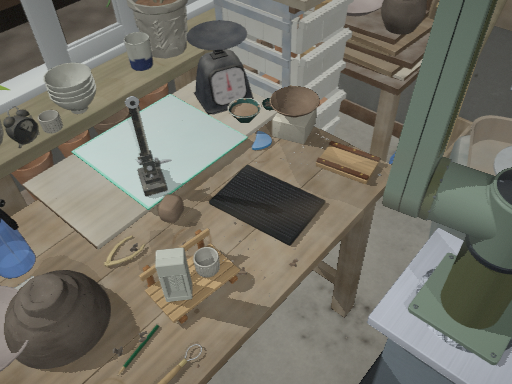

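View pics/top0.png

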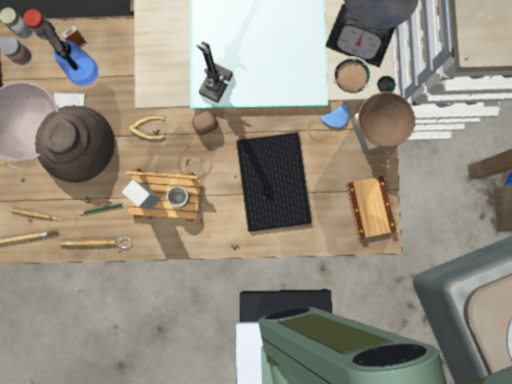

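View pics/wrist0.png

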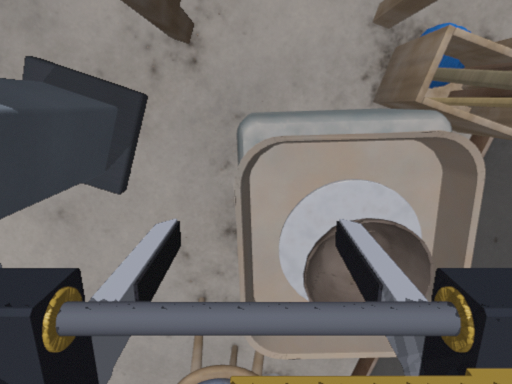

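```bash
cat > h.py <<'E'
from workcell import bot
import numpy as np, cv2
from scipy.spatial.transform import Rotation as R
def cam(f,st=None):
    T=f.get("T")
    if T is None:
        W=np.eye(4);W[:3,:3]=R.from_quat(st["tool_rot"]).as_matrix();W[:3,3]=st["eef_pos"]
        T=W@f["tool_from_camera"]
    fl=f["frame"].shape[0]/2/np.tan(np.radians(f["vfov"]/2))
    return np.array(T),fl,f["cx"],f["cy"]
def proj(c,P):
    T,fl,cx,cy=c;P=np.atleast_2d(P)
    p=(P-T[:3,3])@T[:3,:3]
    return np.stack([cx+fl*p[:,0]/-p[:,2],cy-fl*p[:,1]/-p[:,2]],1)
def hit(c,uv,z):
    T,fl,cx,cy=c;uv=np.atleast_2d(np.array(uv,float))
    d=np.stack([(uv[:,0]-cx)/fl,-(uv[:,1]-cy)/fl,-np.ones(len(uv))],1)@T[:3,:3].T
    return T[:3,3]+d*((z-T[2,3])/d[:,2])[:,None]
def crop(f,x0,y0,w,h,name,k):
    cv2.imwrite(name,cv2.resize(f[y0:y0+h,x0:x0+w,::-1],None,fx=k,fy=k,interpolation=cv2.INTER_CUBIC))
E
python3 - <<'E'
from h import *
f=bot.grab_frame("top");c=cam(f);crop(f["frame"],110,120,300,130,"pics/topc.png",2.6)
g=bot.grab_frame("scene");crop(g["frame"],130,220,125,100,"pics/scc.png",6)
crop(f["frame"],115,160,95,70,"pics/topd.png",8)
crop(g["frame"],200,130,190,120,"pics/scd.png",4)
print(hit(c,[[237,145],[299,132],[311,223],[247,231]],12))
E
```

```text
[[623.25983018 144.14098274  12.        ]
 [653.97672442 -24.11685508  12.        ]
 [408.02751179 -46.88379444  12.        ]
 [391.34112956 122.73836786  12.        ]]
```

View pics/topc.png

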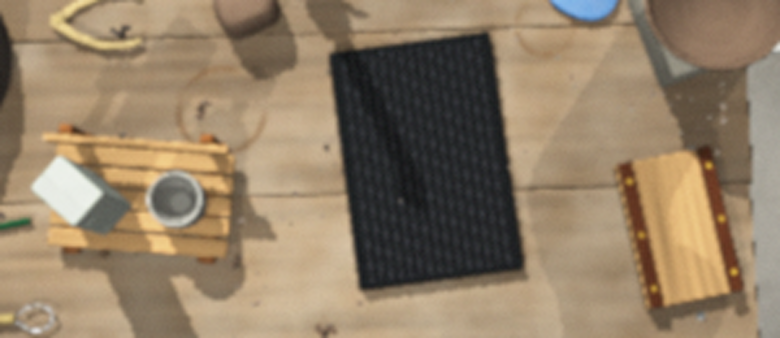

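View pics/scc.png

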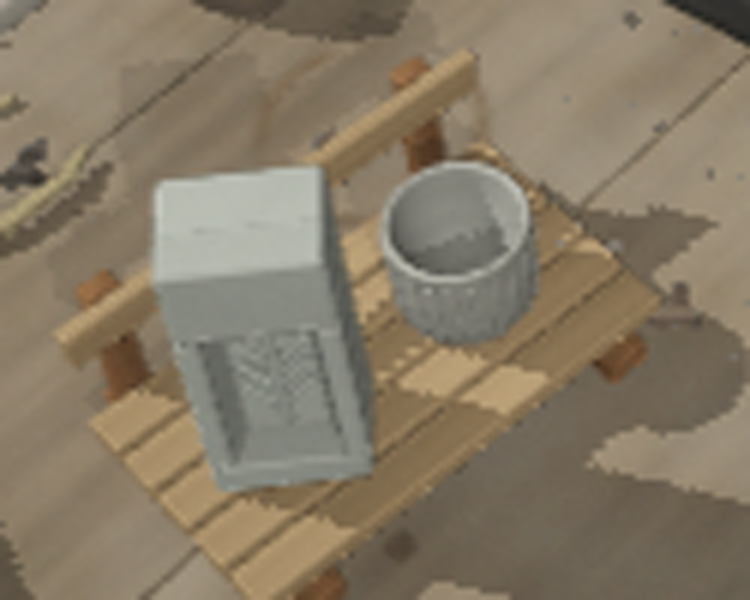

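View pics/topd.png

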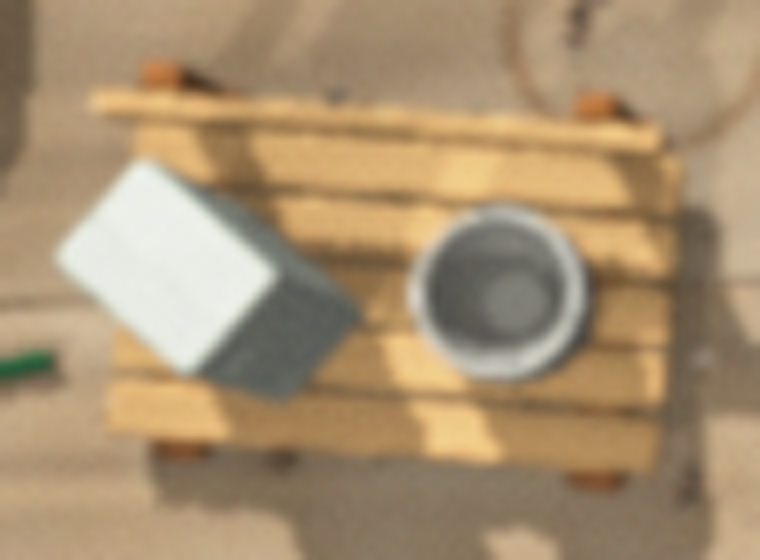

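View pics/scd.png

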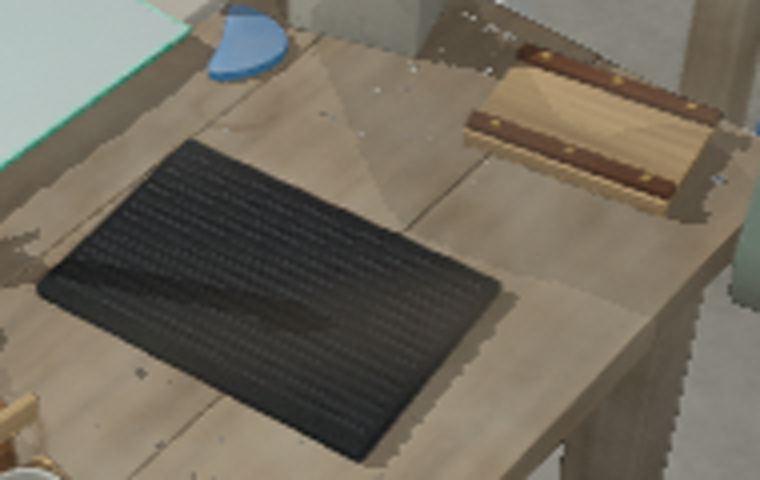

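```bash
cat > fit.py <<'E'
from h import *
from scipy.optimize import least_squares
ct=cam(bot.grab_frame("top"));cs=cam(bot.grab_frame("scene"))
top=np.array([[133.5,180],[149.75,194],[138.75,206.9],[122.1,192.25]])+(-.4)
sc=np.array([[156.3,250.7],[183.7,248],[183.7,264.3],[156.7,267]])-.4
sf=np.array([[167,301.7],[192,298.3]])-.4
W=hit(ct,top,152);print(W, W.mean(0)); print([np.linalg.norm(W[i]-W[(i+1)%4]) for i in range(4)])
W=hit(cs,sc,152);print(W,W.mean(0)); print([np.linalg.norm(W[i]-W[(i+1)%4]) for i in range(4)])
print(hit(cs,sf,22), hit(ct,[[115+498/8,160+290/8]],66), hit(cs,[[130+457/6,220+220/6]],66))
E
python3 fit.py; python3 - <<'E'
from h import *
c=cam(bot.grab_frame("top"));s=cam(bot.grab_frame("scene"))
print("mat sc",hit(s,[[200+190/4,130+140/4],[200+500/4,130+285/4],[200+360/4,130+462/4],[200+38/4,130+290/4]],12))
# board in top: batten top outer corners z=22
a=np.array([[615,165],[708,148],[742,290],[655,308]])/2.6+[110,120]
print("board top",hit(c,a,22))
b=np.array([[470,120],[525,48],[720,118],[672,190]])/4+[200,130]
print("board sc",hit(s,b,22))
E
```

```text
[[517.63717086 388.47637284 152.        ]
 [482.83374452 349.41797427 152.        ]
 [452.67748734 375.7669083  152.        ]
 [488.86218834 415.80032322 152.        ]] [485.50264776 382.36539466 152.        ]
[np.float64(52.314787426647634), np.float64(40.045800926634506), np.float64(53.963014159081105), np.float64(39.68120315125967)]
[[514.25743931 392.50503948 152.        ]
 [477.41204664 353.1631136  152.        ]
 [448.35286184 379.93851043 152.        ]
 [483.64228333 417.56542565 152.        ]] [480.91615778 385.79302229 152.        ]
[np.float64(53.901485073717474), np.float64(39.514024041384076), np.float64(51.586122344101256), np.float64(39.56400801827127)]
[[487.04865179 416.93529895  22.        ]
 [452.35494373 377.12039019  22.        ]] [[483.29238818 297.63139751  66.        ]] [[478.89105099 301.03135874  66.        ]]
mat sc [[645.9753535  -14.88177922  12.        ]
 [402.69478155 -39.47855303  12.        ]
 [383.25792656 127.90059415  12.        ]
 [626.84212029 151.49808341  12.        ]]
board top [[ 509.3882405  -143.55394578   22.        ]
 [ 524.14743069 -238.45400514   22.        ]
 [ 379.70331655 -264.40824047   22.        ]
 [ 363.98298613 -176.68478101   22.        ]]
board sc [[ 503.47314523 -144.02903051   22.        ]
 [ 518.29766315 -230.29093365   22.        ]
 [ 373.09358187 -253.65640526   22.        ]
 [ 360.59264992 -172.83568886   22.        ]]
```

```bash
cat >> h.py <<'E'
def pose(st=None):
    st=st or bot.read_state();M=R.from_quat(st["tool_rot"]).as_matrix()
    return np.array(st["eef_pos"]),M
def yawof(M): return np.degrees(np.arctan2(M[1,1],M[0,1]))
def rel(t,yaw=None):
    p,M=pose();d=M.T@(np.array(t,float)-p)/1000
    y=yawof(M);turn=None
    if yaw is not None: turn=-((yaw-y+90)%180-90)
    print("shift",d.round(4),"turn",turn,"norm",np.linalg.norm(d).round(3))
def rep():
    st=bot.read_state();p,M=pose(st)
    print("t",round(st["clock"],2),"p",p.round(1),"yaw",yawof(M).round(2),"down",M[:,0].round(3),"F",np.round(st["contact_force"],1),"w",round(st["gripper_width"],1),"q",np.round(st["qpos"],2))
E
python3 - <<'E'
from h import *
rep()
print(pose()[1].round(3))
rel([520,-200,230],48); rel([520,150,230],48); rel([425,335,230],48)
E
```

```text
t 0.45 p [ 181.8 -545.4  205.4] yaw -71.56 down [-0.  0. -1.] F [ 0.4 -0.   1.1] w 94.2 q [-1.4   0.21  1.54  0.    1.39 -0.15]
[[-0.     0.316 -0.949]
 [ 0.    -0.949 -0.316]
 [-1.    -0.    -0.   ]]
shift [-0.0246 -0.2208 -0.4301] turn 60.43722466299198 norm 0.484
shift [-0.0245 -0.5528 -0.5408] turn 60.43722466299198 norm 0.774
shift [-0.0245 -0.7583 -0.5091] turn 60.43722466299198 norm 0.914
```

Call:
{"op": "carry_out", "data": {"steps": [[-0.005, -0.018, -0.036, -7, 1], [-0.01, -0.036, -0.072, -14, 1], [-0.015, -0.054, -0.108, -21, 1], [-0.02, -0.072, -0.144, -28, 1], [-0.024, -0.09, -0.18, -35, 1]]}}

```text
clock: 0.87
eef_pos: [325.1, -401.9, 230.0]
tool_rot: [0.631, 0.319, -0.631, 0.32]
contact_force: [1.1, -0.8, -0.1]
gripper_width: 94.2
```

```bash
python3 - <<'E'
from h import *
rep()
rel([520,-200,230],48);rel([500,100,230],48)
E
```

```text
t 0.87 p [ 325.1 -401.9  230. ] yaw -36.26 down [ 0.001 -0.001 -1.   ] F [ 1.1 -0.8 -0.1] w 94.2 q [-1.06  0.06  1.65  0.    1.43 -0.43]
shift [-0.      0.0377 -0.2781] turn -84.2628204772679 norm 0.281
shift [-2.000e-04 -1.559e-01 -5.081e-01] turn -84.2628204772679 norm 0.531
```

Call:
{"op": "carry_out", "data": {"steps": [[0, -0.01, -0.038, -7, 1], [0, -0.02, -0.076, -14, 1], [0, -0.03, -0.114, -21, 1], [0, -0.042, -0.152, -28, 1], [0, -0.055, -0.19, -35, 1]]}}

```text
clock: 1.28
eef_pos: [393.6, -214.4, 230.2]
tool_rot: [0.504, 0.495, -0.504, 0.496]
contact_force: [0.7, -0.1, -0.4]
gripper_width: 93.8
```

```bash
python3 - <<'E'
from h import *
rep()
rel([490,100,230],48);rel([430,300,230],48)
E
```

```text
t 1.28 p [ 393.6 -214.4  230.2] yaw -0.93 down [ 0.001 -0.001 -1.   ] F [ 0.7 -0.1 -0.4] w 93.8 q [-0.69 -0.09  1.8   0.    1.43 -0.68]
shift [-0.      0.0912 -0.316 ] turn -48.93366588944906 norm 0.329
shift [-3.00e-04  2.80e-02 -5.15e-01] turn -48.93366588944906 norm 0.516
```

Call:
{"op": "carry_out", "data": {"steps": [[0, 0.012, -0.039, -7, 1], [0, 0.024, -0.078, -14, 1], [0, 0.034, -0.118, -21, 1], [0, 0.042, -0.158, -28, 1], [0, 0.045, -0.198, -35, 1]]}}

```text
clock: 1.7
eef_pos: [442.5, -15.2, 230.5]
tool_rot: [0.33, 0.624, -0.33, 0.627]
contact_force: [0.3, -0.3, 0.6]
gripper_width: 94.2
```

```bash
python3 - <<'E'
from h import *
rep()
rel([425,325,240],48)
E
```

```text
t 1.7 p [442.5 -15.2 230.5] yaw 34.41 down [ 0.003 -0.001 -1.   ] F [ 0.3 -0.3  0.6] w 94.2 q [-0.23 -0.11  1.82 -0.    1.43 -0.83]
shift [-0.01    0.1778 -0.2906] turn -13.58760703294925 norm 0.341
```

Call:
{"op": "carry_out", "data": {"steps": [[-0.003, 0.022, -0.034, -5, 1], [-0.006, 0.044, -0.068, -10, 1], [-0.01, 0.066, -0.102, -13.6, 1], [-0.012, 0.088, -0.136, -13.6, 1], [-0.014, 0.11, -0.17, -13.6, 1]]}}

```text
clock: 2.12
eef_pos: [436.8, 189.3, 244.8]
tool_rot: [0.253, 0.659, -0.253, 0.662]
contact_force: [1.2, -0.8, 0.1]
gripper_width: 93.9
```

```bash
python3 - <<'E'
from h import *
rep()
rel([455,360,240],48)
E
```

```text
t 2.12 p [436.8 189.3 244.8] yaw 48.03 down [ 0.004 -0.001 -1.   ] F [ 1.2 -0.8  0.1] w 93.9 q [ 0.23 -0.04  1.73 -0.    1.45 -0.61]
shift [ 0.0048  0.139  -0.1007] turn 0.033675526451403925 norm 0.172
```

Call:
{"op": "carry_out", "data": {"steps": [[0, 0.035, -0.025, 0, 1], [0, 0.068, -0.05, 0, 1], [0, 0.1, -0.074, 0, 1], [0, 0.125, -0.092, 0, 1], [0, 0.139, -0.101, 0, 1]]}}

```text
clock: 2.53
eef_pos: [454.2, 364.1, 244.6]
tool_rot: [0.253, 0.659, -0.251, 0.662]
contact_force: [0.4, -0.6, -0.1]
gripper_width: 93.6
```

```bash
python3 - <<'E'
from h import *
rep();st=bot.read_state()
f=bot.grab_frame("wrist");cv2.imwrite("pics/w1.png",f["frame"][:,:,::-1])
c=cam(f,st);np.save("w1.npy",np.array(c[0]))
E
```

```text
t 2.53 p [454.2 364.1 244.6] yaw 48.23 down [ 0.004  0.    -1.   ] F [ 0.4 -0.6 -0.1] w 93.6 q [ 0.53  0.19  1.48 -0.    1.47 -0.31]
```

View pics/w1.png

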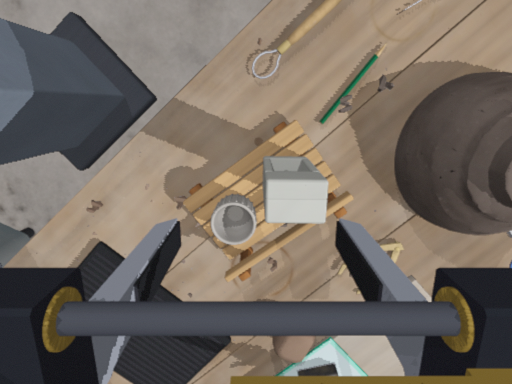

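```bash
python3 - <<'E'
from h import *
T=np.load("w1.npy");f=bot.grab_frame("wrist");c=(T,)+cam(f,bot.read_state())[1:]
crop(f["frame"],170,130,200,150,"pics/w1c.png",4)
p,M=pose();print(proj(c,p),proj(c,[483,384,152]),proj(c,p+[0,0,-90]))
E
```

```text
[[256.2048817  234.30520155]] [[295.337495   200.40987493]] [[256.31232367 193.4050935 ]]
```

View pics/w1c.png

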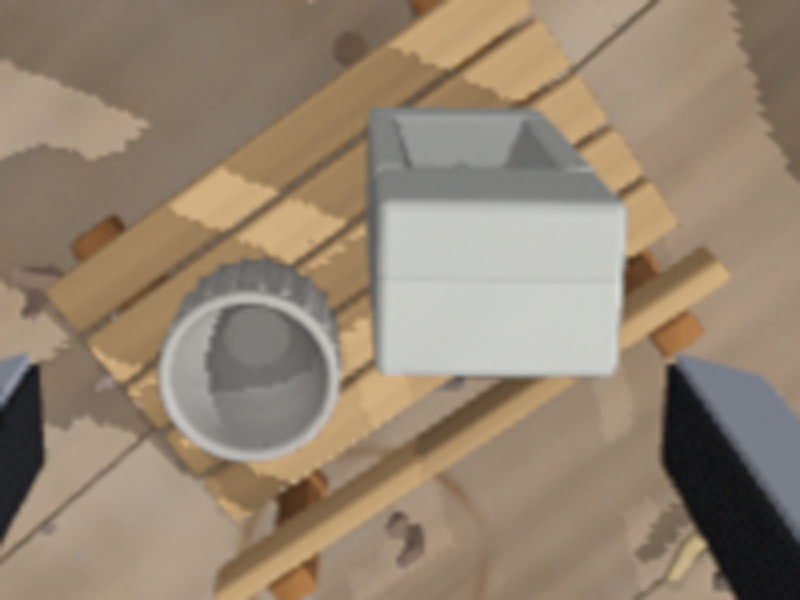

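```bash
python3 - <<'E'
from h import *
T=np.load("w1.npy");f=bot.grab_frame("wrist");c=(T,)+cam(f,bot.read_state())[1:]
uv=np.array([[376,200],[627,206],[615,377],[380,374]])/4+[170,130]-.4
W=hit(c,uv,152);print(W.round(1),W.mean(0).round(1));print([np.linalg.norm(W[i]-W[(i+1)%4]).round(1) for i in range(4)])
d=W[1]-W[0]+W[2]-W[3];print(np.degrees(np.arctan2(d[1],d[0])))
rep();m=W.mean(0);rel([m[0],m[1],175],None)
E
```

```text
[[449.8 375.5 152. ]
 [487.6 415.8 152. ]
 [517.2 388.7 152. ]
 [480.9 349.2 152. ]] [483.9 382.3 152. ]
[np.float64(55.2), np.float64(40.2), np.float64(53.6), np.float64(40.8)]
47.09406495399815
t 2.68 p [454.4 361.  244.3] yaw 48.16 down [ 0.004 -0.002 -1.   ] F [-0.1 -0.6 -0.1] w 94.2 q [ 0.52  0.19  1.48 -0.    1.47 -0.32]
shift [0.0694 0.0354 0.0075] turn None norm 0.078
```

Call:
{"op": "carry_out", "data": {"steps": [[0.01, 0.02, 0.004, 1, 1], [0.025, 0.0355, 0.0075, 1, 1], [0.055, 0.0355, 0.0075, 1, 1], [0.064, 0.0355, 0.0075, 1, 1], [0.064, 0.0355, 0.0075, 1, 1]]}}

```text
clock: 3.1
eef_pos: [481.6, 379.5, 176.6]
tool_rot: [0.256, 0.658, -0.261, 0.658]
contact_force: [0.7, -0.3, -0.3]
gripper_width: 94.1
```

```bash
python3 - <<'E'
from h import *
rep();st=bot.read_state()
f=bot.grab_frame("wrist");cv2.imwrite("pics/w2.png",f["frame"][:,:,::-1])
c=cam(f,st);np.save("w2.npy",np.array(c[0]))
rel([484,383,118],47.1)
E
```

```text
t 3.1 p [481.6 379.5 176.6] yaw 47.08 down [-0.003 -0.006 -1.   ] F [ 0.7 -0.3 -0.3] w 94.1 q [ 0.53  0.31  1.47 -0.    1.37 -0.29]
shift [ 0.0609  0.003  -0.001 ] turn -0.008073344920973113 norm 0.061
```

View pics/w2.png

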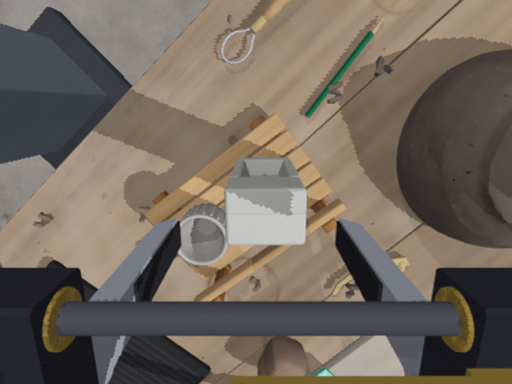

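Call:
{"op": "carry_out", "data": {"steps": [[0.01, 0.004, -0.001, 0, 1], [0.03, 0.004, -0.001, 0, 1], [0.048, 0.004, -0.001, 0, 1], [0.059, 0.004, -0.001, 0, 1], [0.059, 0.004, -0.001, 0, 1]], "grip_force": 20}}

```text
clock: 3.57
eef_pos: [483.3, 382.7, 117.8]
tool_rot: [0.256, 0.658, -0.261, 0.658]
contact_force: [-1.0, -1.0, -1.1]
gripper_width: 93.8
```

Call:
{"op": "carry_out", "data": {"steps": [[0, 0, 0, 0, 0], [0, 0, 0, 0, -0.3], [0, 0, 0, 0, -0.3], [0, 0, 0, 0, -0.5], [0, 0, 0, 0, -0.5]], "grip_force": 25}}

```text
clock: 3.98
eef_pos: [483.9, 383.2, 118.9]
tool_rot: [0.257, 0.658, -0.261, 0.658]
contact_force: [-0.1, 0.5, -0.4]
gripper_width: 64.1
```

```bash
python3 - <<'E'
from h import *
rep()
f=bot.grab_frame("wrist");cv2.imwrite("pics/w3.png",f["frame"][:,:,::-1])
E
```

```text
t 3.98 p [483.9 383.2 118.9] yaw 47.08 down [-0.002 -0.005 -1.   ] F [-0.1  0.5 -0.4] w 64.1 q [ 0.53  0.38  1.51 -0.    1.26 -0.29]
```

View pics/w3.png

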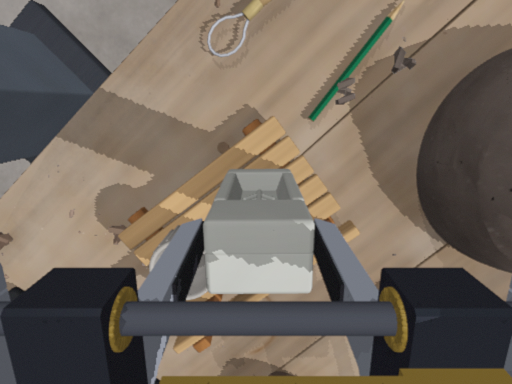

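Well centred between the fingers (mould columns 204–312). Close the grip.

Call:
{"op": "carry_out", "data": {"steps": [[0, 0, 0, 0, -0.5], [0, 0, 0, 0, -0.6], [0, 0, 0, 0, -0.6], [0, 0, 0, 0, -1], [0, 0, 0, 0, -1]], "grip_force": 30}}

```text
clock: 4.45
eef_pos: [483.7, 383.2, 118.7]
tool_rot: [0.257, 0.658, -0.261, 0.658]
contact_force: [0.8, 0.9, -0.9]
gripper_width: 55.7
```

Call:
{"op": "carry_out", "data": {"steps": [[-0.006, 0, 0, 0, -1], [-0.016, 0, 0, 0, -1], [-0.03, 0, 0, 0, -1], [-0.045, 0, 0, 0, -1], [-0.06, 0, 0, 0, -1]], "grip_force": 30}}

```text
clock: 4.87
eef_pos: [483.4, 383.1, 179.2]
tool_rot: [0.256, 0.658, -0.261, 0.658]
contact_force: [-0.8, 0.5, -4.8]
gripper_width: 55.9
```

```bash
python3 - <<'E'
from h import *
rep()
f=bot.grab_frame("wrist");cv2.imwrite("pics/w4.png",f["frame"][:,:,::-1])
g=bot.grab_frame("scene");crop(g["frame"],80,160,250,180,"pics/s4.png",3)
E
```

```text
t 4.87 p [483.4 383.1 179.2] yaw 47.08 down [-0.003 -0.006 -1.   ] F [-0.8  0.5 -4.8] w 55.9 q [ 0.53  0.32  1.46 -0.    1.37 -0.29]
```

View pics/w4.png

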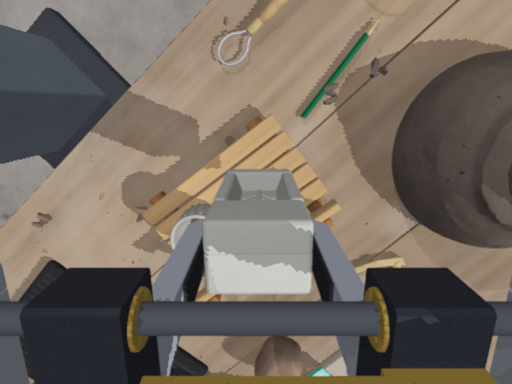

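View pics/s4.png

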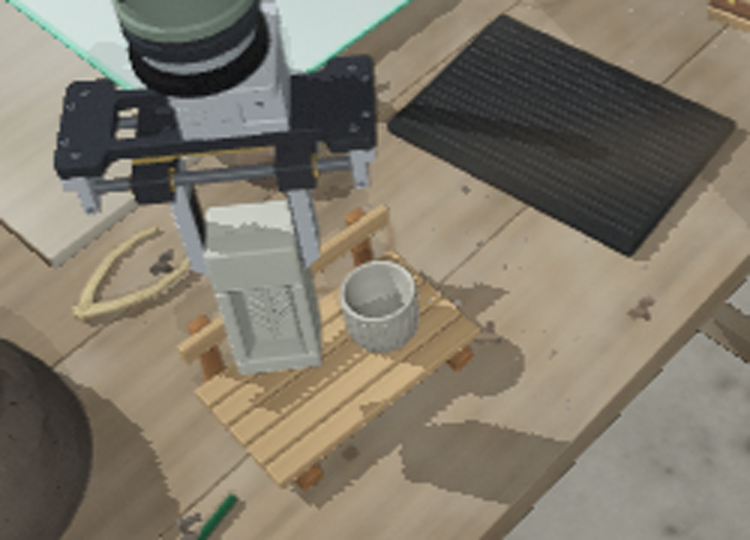

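```bash
python3 - <<'E'
from h import *
rel([437,45,215],95.4)
E
```

```text
shift [-0.0321 -0.2819  0.1957] turn -48.3208939315503 norm 0.345
```

Call:
{"op": "carry_out", "data": {"steps": [[-0.025, 0, 0, 0, -1], [-0.04, -0.015, 0.01, -5, -1], [-0.045, -0.045, 0.03, -11, -1], [-0.045, -0.075, 0.052, -17, -1], [-0.045, -0.105, 0.073, -23, -1]]}}

```text
clock: 5.38
eef_pos: [467.0, 256.9, 227.4]
tool_rot: [0.119, 0.695, -0.121, 0.698]
contact_force: [0.9, -0.8, -4.7]
gripper_width: 55.9
```

```bash
python3 - <<'E'
from h import *
rep();rel([437,45,215],95.4)
E
```

```text
t 5.38 p [467.  256.9 227.4] yaw 70.46 down [ 0.004 -0.003 -1.   ] F [ 0.9 -0.8 -4.7] w 55.9 q [ 0.34  0.1   1.62 -0.    1.42 -0.89]
shift [ 0.0128 -0.2097  0.0425] turn -24.936593990944715 norm 0.214
```

Call:
{"op": "carry_out", "data": {"steps": [[0, -0.035, 0.007, -6, -1], [0, -0.07, 0.014, -12, -1], [0, -0.105, 0.021, -18, -1], [0, -0.14, 0.028, -23, -1], [0, -0.17, 0.034, -25, -1]]}}

```text
clock: 5.8
eef_pos: [440.7, 83.3, 226.9]
tool_rot: [-0.036, 0.706, 0.034, 0.707]
contact_force: [-0.2, 0.3, -3.9]
gripper_width: 55.4
```

```bash
python3 - <<'E'
from h import *
rep();rel([437,45,160],95.4)
E
```

```text
t 5.8 p [440.7  83.3 226.9] yaw 95.65 down [ 0.002 -0.003 -1.   ] F [-0.2  0.3 -3.9] w 55.4 q [-0.   -0.09  1.81 -0.    1.42 -1.67]
shift [ 0.067  -0.0375 -0.0075] turn 0.247335262696609 norm 0.077
```

Call:
{"op": "carry_out", "data": {"steps": [[0.015, -0.012, -0.002, 0, -1], [0.035, -0.025, -0.005, 0, -1], [0.055, -0.0375, -0.0075, 0, -1], [0.067, -0.0375, -0.0075, 0, -1], [0.067, -0.0375, -0.0075, 0, -1]]}}

```text
clock: 6.22
eef_pos: [433.4, 44.6, 156.2]
tool_rot: [-0.035, 0.709, 0.033, 0.704]
contact_force: [-0.1, 0.4, -4.2]
gripper_width: 55.7
```

```bash
python3 - <<'E'
from h import *
rep();rel([437,45,109.5],95.4)
f=bot.grab_frame("scene");crop(f["frame"],190,120,160,130,"pics/s5.png",5)
st=bot.read_state();w=bot.grab_frame("wrist");cv2.imwrite("pics/w5.png",w["frame"][:,:,::-1]);np.save("w5.npy",cam(w,st)[0])
E
```

```text
t 6.22 p [433.4  44.6 156.2] yaw 95.54 down [-0.006 -0.003 -1.   ] F [-0.1  0.4 -4.2] w 55.7 q [-0.09 -0.04  1.92 -0.    1.27 -1.76]
shift [0.0467 0.0002 0.0039] turn 0.14126591515271514 norm 0.047
```

View pics/s5.png

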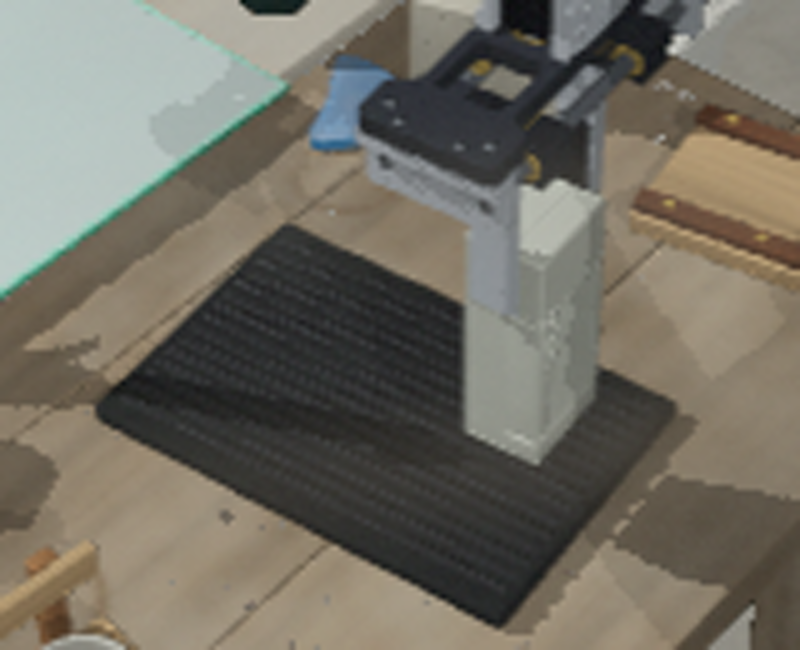

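View pics/w5.png

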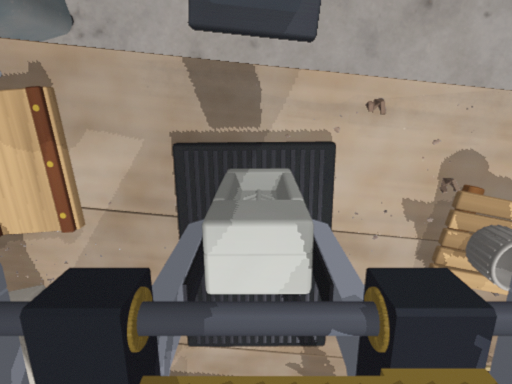

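```bash
python3 - <<'E'
from h import *
T=np.load("w5.npy");w=bot.grab_frame("wrist");c=(T,)+cam(w,bot.read_state())[1:]
print(hit(c,[[174,145],[336,143],[178,237],[334,237]],12).round(1))
E
```

```text
[[408.3 -44.   12. ]
 [390.  120.3  12. ]
 [509.3 -36.5  12. ]
 [492.4 134.8  12. ]]
```

Call:
{"op": "carry_out", "data": {"steps": [[0.012, 0, 0.003, 0, -1], [0.026, 0, 0.006, 0, -1], [0.037, 0, 0.007, 0, -1], [0.042, 0, 0.007, 0, -1], [0.045, 0, 0.007, 0, -1]]}}

```text
clock: 6.78
eef_pos: [444.7, 46.1, 115.6]
tool_rot: [-0.036, 0.705, 0.034, 0.707]
contact_force: [1.0, -0.2, -3.9]
gripper_width: 55.8
```

```bash
python3 - <<'E'
from h import *
rep();rel([440,45,109],95.4)
E
```

```text
t 6.78 p [444.7  46.1 115.6] yaw 95.71 down [ 0.003 -0.003 -1.   ] F [ 1.  -0.2 -3.9] w 55.8 q [-0.09  0.03  1.94 -0.    1.17 -1.76]
shift [ 0.0066 -0.0006 -0.0048] turn 0.3118047246753548 norm 0.008
```

Call:
{"op": "carry_out", "data": {"steps": [[0.002, 0, 0, 0, -1], [0.004, 0, 0, 0, -1], [0.005, 0, 0, 0, -1], [0.006, 0, 0, 0, -1], [0.0065, 0, 0, 0, -1]]}}

```text
clock: 7.2
eef_pos: [445.0, 46.0, 109.4]
tool_rot: [-0.037, 0.705, 0.034, 0.707]
contact_force: [-0.4, 0.8, -3.4]
gripper_width: 55.6
```

```bash
python3 - <<'E'
from h import *
rep()
E
```

```text
t 7.2 p [445.   46.  109.4] yaw 95.71 down [ 0.004 -0.003 -1.   ] F [-0.4  0.8 -3.4] w 55.6 q [-0.09  0.04  1.94 -0.    1.16 -1.76]
```

Lower in small steps until the weight comes off.

Call:
{"op": "carry_out", "data": {"steps": [[0.001, 0, 0, 0, -1], [0.002, 0, 0, 0, -1], [0.002, 0, 0, 0, -1]]}}

```text
clock: 7.45
eef_pos: [445.6, 46.1, 108.7]
tool_rot: [-0.037, 0.705, 0.034, 0.708]
contact_force: [-2.3, 0.5, 5.0]
gripper_width: 55.8
```

```bash
python3 - <<'E'
from h import *
rep()
f=bot.grab_frame("scene");crop(f["frame"],190,120,160,130,"pics/s6.png",5)
E
```

```text
t 7.45 p [445.6  46.1 108.7] yaw 95.71 down [ 0.005 -0.003 -1.   ] F [-2.3  0.5  5. ] w 55.8 q [-0.09  0.04  1.94 -0.    1.15 -1.76]
```

View pics/s6.png

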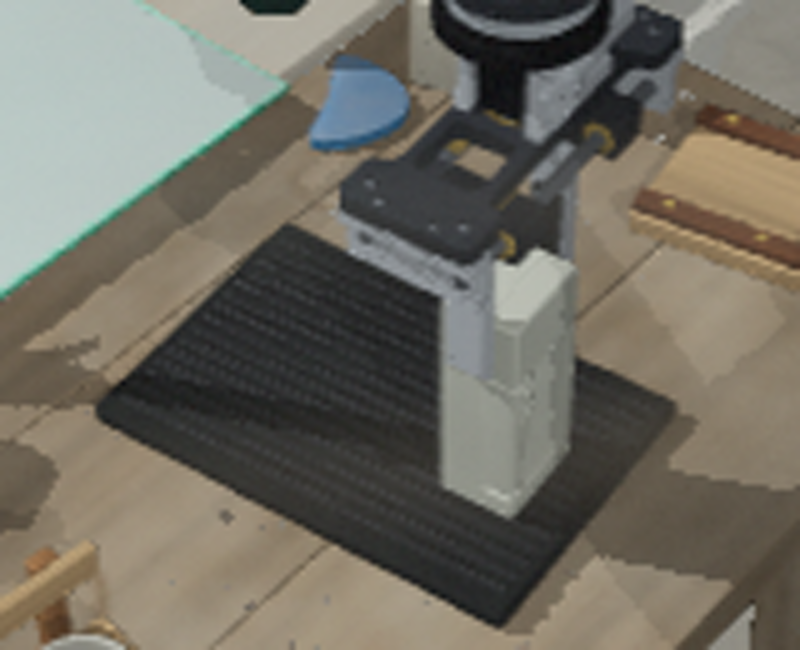

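Call:
{"op": "carry_out", "data": {"steps": [[0, 0, 0, 0, 0.4], [0, 0, 0, 0, 1], [0, 0, 0, 0, 1], [0, 0, 0, 0, 1], [0, 0, 0, 0, 1]]}}

```text
clock: 7.92
eef_pos: [445.7, 46.0, 108.6]
tool_rot: [-0.037, 0.705, 0.034, 0.708]
contact_force: [-0.4, 0.7, 0.2]
gripper_width: 85.6
```

Call:
{"op": "carry_out", "data": {"steps": [[-0.01, 0, 0, 0, 1], [-0.03, 0, 0, 0, 1], [-0.055, 0, 0, 0, 1], [-0.08, 0, 0, 0, 1], [-0.09, 0, 0, 0, 1]]}}

```text
clock: 8.33
eef_pos: [447.6, 46.1, 202.8]
tool_rot: [-0.037, 0.702, 0.034, 0.71]
contact_force: [2.0, -0.2, 0.6]
gripper_width: 94.3
```

```bash
python3 - <<'E'
from h import *
rep()
f=bot.grab_frame("scene");crop(f["frame"],190,120,160,130,"pics/s7.png",5)
st=bot.read_state();w=bot.grab_frame("wrist");cv2.imwrite("pics/w7.png",w["frame"][:,:,::-1]);np.save("w7.npy",cam(w,st)[0])
E
```

```text
t 8.33 p [447.6  46.1 202.8] yaw 95.71 down [ 0.012 -0.004 -1.   ] F [ 2.  -0.2  0.6] w 94.3 q [-0.09 -0.07  1.84 -0.    1.36 -1.76]
```

View pics/w7.png

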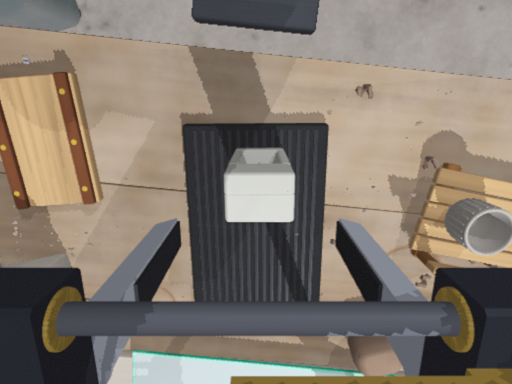

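View pics/s7.png

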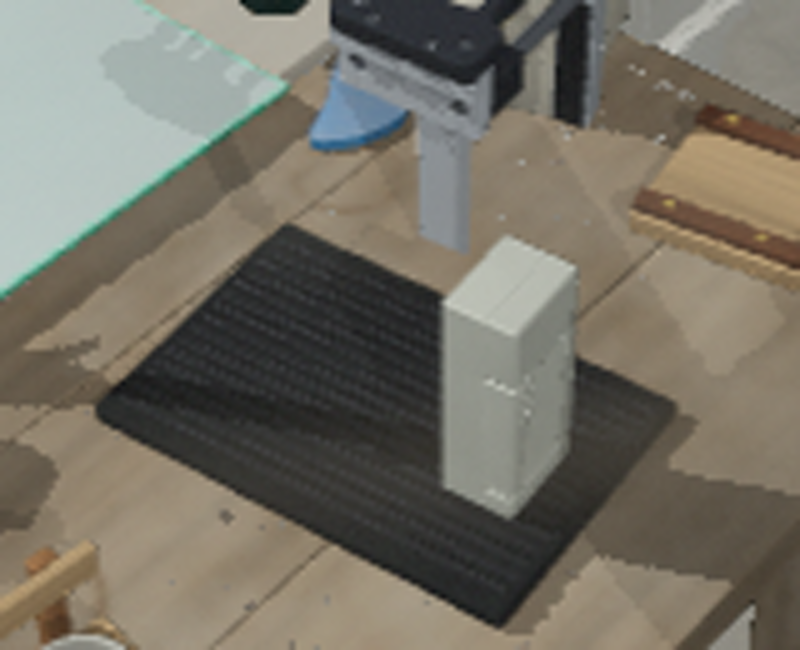

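Call:
{"op": "carry_out", "data": {"steps": [[0, 0, -0.02, 0, 0], [0, 0, -0.045, 0, -0.5], [0, 0, -0.06, 0, -1], [0.01, 0, -0.062, 0, -1], [0.03, 0, -0.062, 0, -1]]}}

```text
clock: 8.85
eef_pos: [386.7, 39.8, 170.8]
tool_rot: [-0.037, 0.701, 0.033, 0.711]
contact_force: [1.1, 0.5, -0.3]
gripper_width: 63.7
```

```bash
python3 - <<'E'
from h import *
rep();p,M=pose();print(M[:,2].round(3));rel([388,51.5,120],95.7)
E
```

```text
t 8.85 p [386.7  39.8 170.8] yaw 95.69 down [ 0.015 -0.004 -1.   ] F [ 1.1  0.5 -0.3] w 63.7 q [-0.12 -0.19  2.02 -0.    1.3  -1.79]
[0.995 0.099 0.015]
shift [0.0508 0.0119 0.0017] turn -0.005734391459299104 norm 0.052
```

Call:
{"op": "carry_out", "data": {"steps": [[0.012, 0, 0, 0, -1], [0.028, 0, 0, 0, -1], [0.042, 0, 0, 0, -1], [0.05, 0, 0, 0, -1], [0.05, 0, 0, 0, -1]], "grip_force": 15}}

```text
clock: 9.27
eef_pos: [385.2, 39.8, 117.7]
tool_rot: [-0.037, 0.703, 0.034, 0.709]
contact_force: [-0.4, -0.3, -0.9]
gripper_width: 30.9
```

```bash
python3 - <<'E'
from h import *
rep()
f=bot.grab_frame("scene");crop(f["frame"],190,120,160,130,"pics/s8.png",5)
w=bot.grab_frame("wrist");cv2.imwrite("pics/w8.png",w["frame"][:,:,::-1])
E
```

```text
t 9.27 p [385.2  39.8 117.7] yaw 95.69 down [ 0.009 -0.004 -1.   ] F [-0.4 -0.3 -0.9] w 30.9 q [-0.12 -0.12  2.07 -0.    1.18 -1.79]
```

View pics/w8.png

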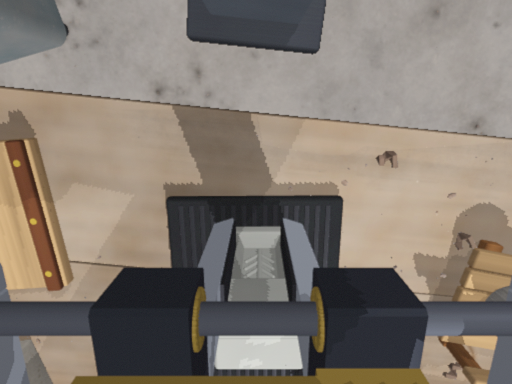

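View pics/s8.png

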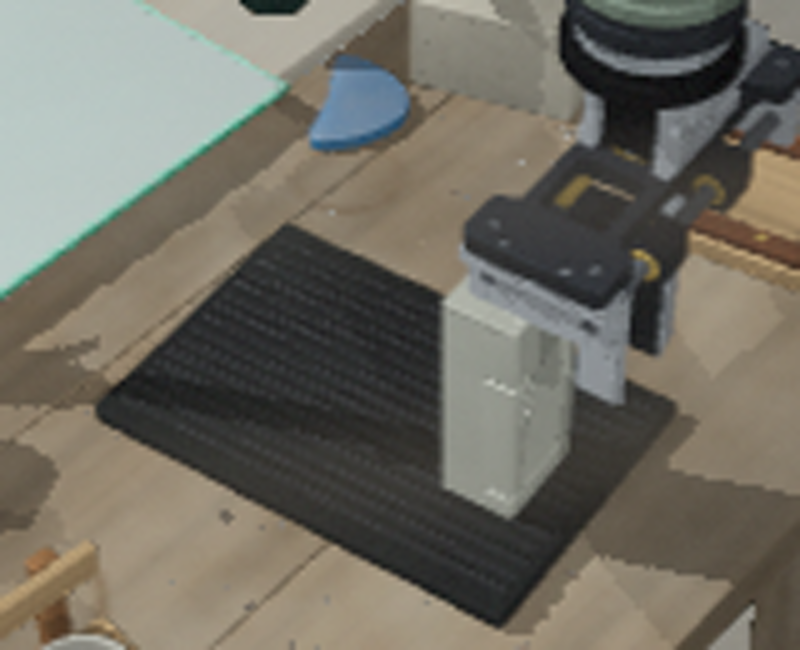

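Call:
{"op": "carry_out", "data": {"steps": [[0, 0, 0.01, 0, -1], [0, 0, 0.02, 0, -1], [0, 0, 0.03, 0, -1], [0, 0, 0.038, 0, -1], [0, 0, 0.046, 0, -1]]}}

```text
clock: 9.78
eef_pos: [434.4, 44.2, 121.2]
tool_rot: [-0.037, 0.701, 0.033, 0.711]
contact_force: [0.2, -0.6, -0.0]
gripper_width: 0.9
```

```bash
python3 - <<'E'
from h import *
rep()
f=bot.grab_frame("scene");crop(f["frame"],190,120,160,130,"pics/s9.png",5)
E
```

```text
t 9.78 p [434.4  44.2 121.2] yaw 95.7 down [ 0.014 -0.004 -1.   ] F [ 0.2 -0.6 -0. ] w 0.9 q [-0.09 -0.01  1.97 -0.    1.17 -1.76]
```

View pics/s9.png

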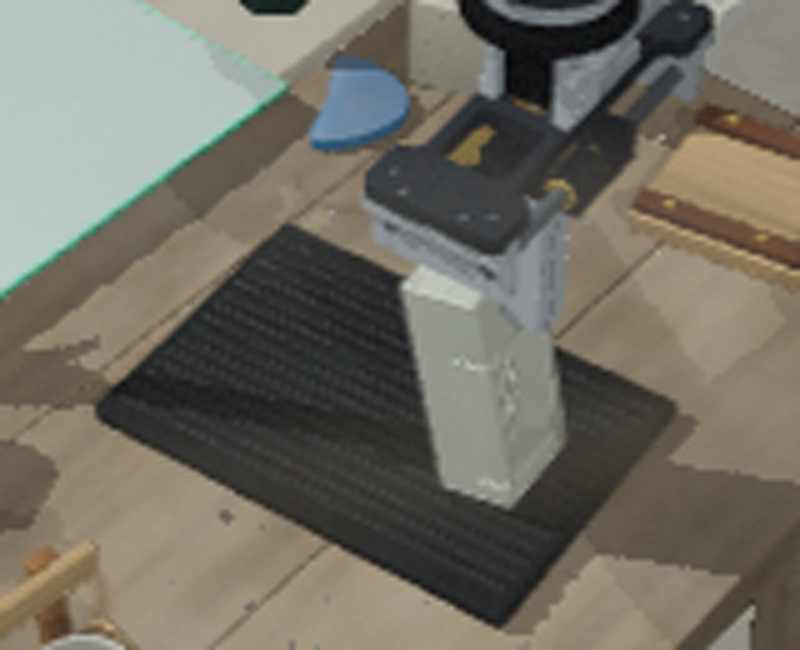

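Tipping (not sliding). Keep pushing.

Call:
{"op": "carry_out", "data": {"steps": [[0, 0, 0.01, 0, -1], [0, 0, 0.02, 0, -1], [0, 0, 0.03, 0, -1], [0, 0, 0.04, 0, -1], [0, 0, 0.045, 0, -1]]}}

```text
clock: 10.25
eef_pos: [482.3, 48.6, 122.4]
tool_rot: [-0.037, 0.7, 0.033, 0.712]
contact_force: [-0.3, -0.9, 0.7]
gripper_width: 0.6
```

Call:
{"op": "carry_out", "data": {"steps": [[0, 0, 0, 0, -1], [-0.02, 0, -0.01, 0, -1], [-0.05, 0, -0.03, 0, -1], [-0.08, 0, -0.04, 0, 0], [-0.09, 0, -0.05, 0, 1]]}}

```text
clock: 10.67
eef_pos: [432.3, 43.9, 215.6]
tool_rot: [-0.037, 0.698, 0.033, 0.714]
contact_force: [0.5, 0.3, 0.3]
gripper_width: 10.8
```

```bash
python3 - <<'E'
from h import *
rep()
f=bot.grab_frame("scene");crop(f["frame"],190,120,160,130,"pics/s10.png",5)
st=bot.read_state();w=bot.grab_frame("wrist");cv2.imwrite("pics/w10.png",w["frame"][:,:,::-1]);np.save("w10.npy",cam(w,st)[0])
E
```

```text
t 10.67 p [432.3  43.9 215.6] yaw 95.7 down [ 0.024 -0.005 -1.   ] F [0.5 0.3 0.3] w 10.8 q [-0.1  -0.13  1.87 -0.    1.38 -1.77]
```

View pics/w10.png

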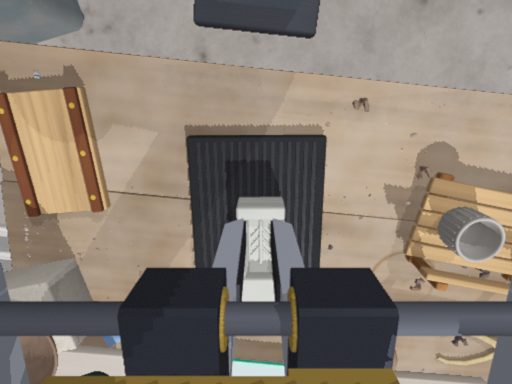

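View pics/s10.png

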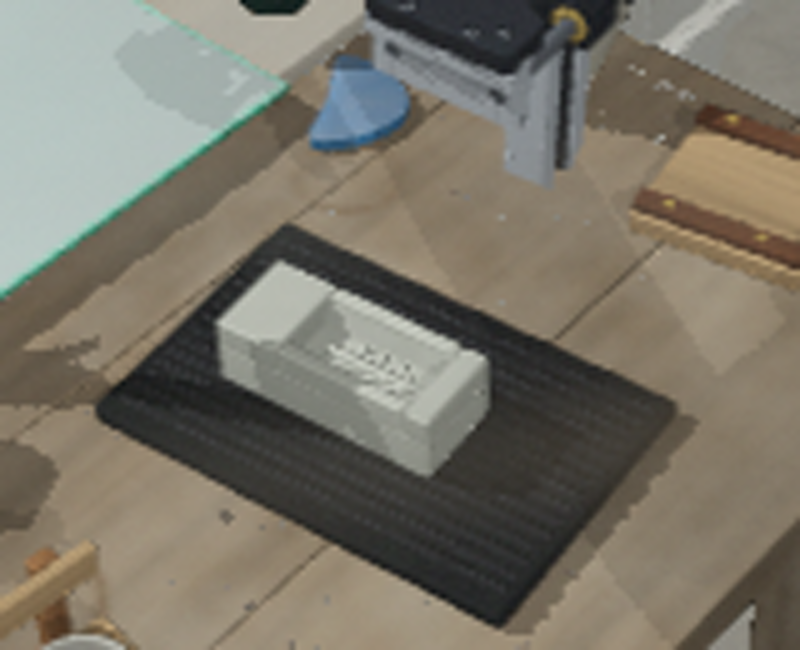

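```bash
python3 - <<'E'
from h import *
T=np.load("w10.npy");w=bot.grab_frame("wrist");c=(T,)+cam(w,bot.read_state())[1:]
print(hit(c,[[237,198],[284,198]],54).round(1))
s=cam(bot.grab_frame("scene"))
W=hit(s,np.array([[218,322],[283,262],[490,355],[429,416]])/5+[190,120]-.4,54);print(W.round(1),W.mean(0).round(1))
d=W[2]-W[1]+W[3]-W[0];print(np.degrees(np.arctan2(-d[1],-d[0])))
f=bot.grab_frame("top");crop(f["frame"],220,120,190,130,"pics/t10.png",4)
rel([530,53,180])
E
```

```text
[[464.5  22.5  54. ]
 [459.1  75.   54. ]]
[[594.9  93.   54. ]
 [599.   39.5  54. ]
 [474.6  23.8  54. ]
 [471.7  74.7  54. ]] [535.1  57.7  54. ]
7.82115960322881
shift [ 0.032  -0.0009  0.0995] turn None norm 0.104
```

View pics/t10.png

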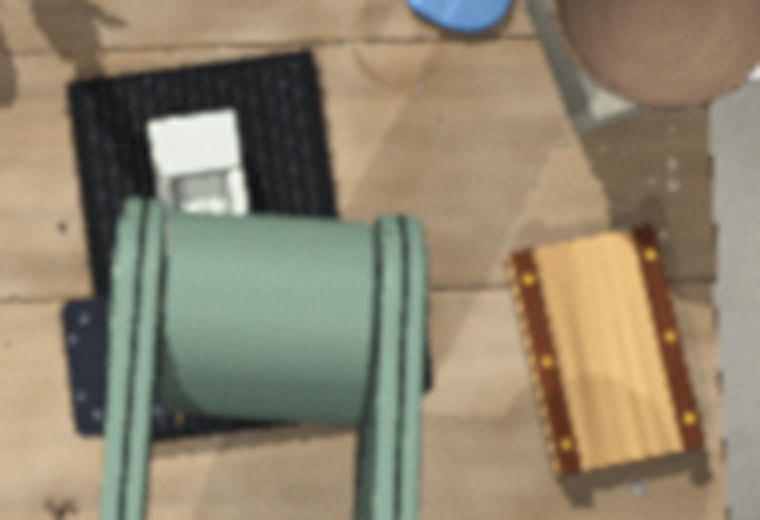

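Call:
{"op": "carry_out", "data": {"steps": [[0.005, 0, 0.025, 0, 1], [0.01, 0, 0.05, 0, 1], [0.018, 0, 0.075, 0, 1], [0.025, 0, 0.09, 0, 1], [0.03, 0, 0.09, 0, 1]]}}

```text
clock: 11.33
eef_pos: [521.9, 53.0, 178.9]
tool_rot: [-0.037, 0.702, 0.034, 0.711]
contact_force: [0.0, -0.9, -1.0]
gripper_width: 63.8
```

Call:
{"op": "carry_out", "data": {"steps": [[0, 0, 0, 0, 1], [0, 0, 0, 0, 1], [0, 0, 0, 0, 1], [0, 0, 0, 0, 1]]}}

```text
clock: 11.67
eef_pos: [521.3, 53.0, 179.0]
tool_rot: [-0.037, 0.702, 0.033, 0.711]
contact_force: [-0.2, -0.3, 0.8]
gripper_width: 90.4
```

```bash
python3 - <<'E'
from h import *
rep()
st=bot.read_state();w=bot.grab_frame("wrist");cv2.imwrite("pics/w11.png",w["frame"][:,:,::-1]);np.save("w11.npy",cam(w,st)[0])
crop(w["frame"],170,120,190,140,"pics/w11c.png",4)
rep()
E
```

```text
t 11.67 p [521.3  53.  179. ] yaw 95.69 down [ 0.013 -0.004 -1.   ] F [-0.2 -0.3  0.8] w 90.4 q [-0.06  0.11  1.71 -0.    1.31 -1.73]
t 11.72 p [521.5  53.  179.3] yaw 95.69 down [ 0.013 -0.004 -1.   ] F [ 0.5 -0.3  0.1] w 92.8 q [-0.06  0.11  1.71 -0.    1.31 -1.73]
```

View pics/w11.png

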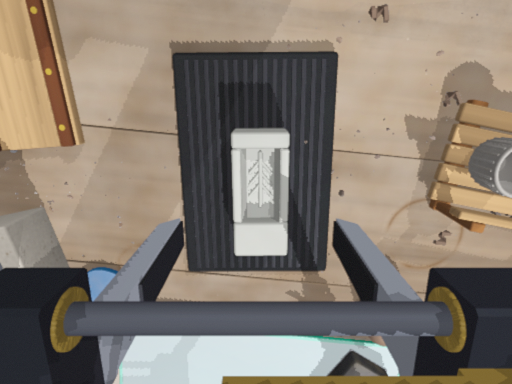

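View pics/w11c.png

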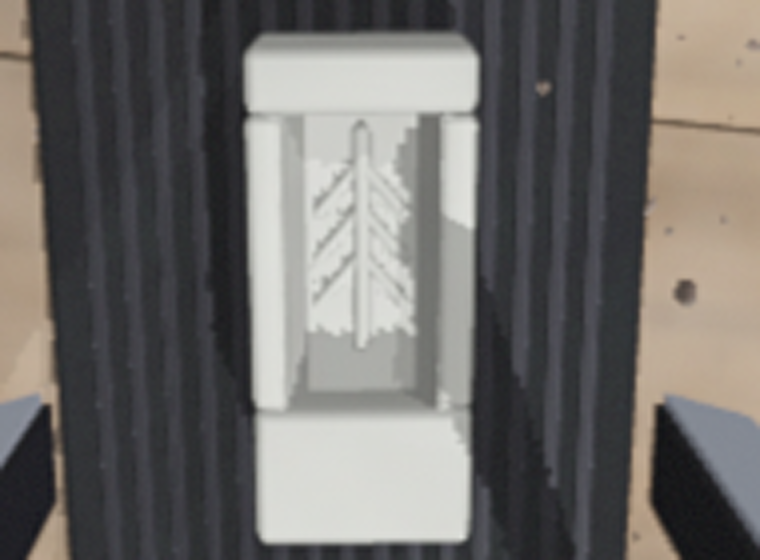

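```bash
python3 - <<'E'
from h import *
T=np.load("w11.npy");w=bot.grab_frame("wrist");c=(T,)+cam(w,bot.read_state())[1:]
W=hit(c,np.array([[246,47],[479,47],[470,541],[258,541]])/4+[170,120]-.4,54);print(W.round(1),W.mean(0).round(1))
d=W[2]-W[1]+W[3]-W[0];print(np.degrees(np.arctan2(d[1],d[0])))
m=W.mean(0);rel([m[0],m[1],32],None);rel([m[0],m[1],80],None)
for z in(100,): print(proj(c,[*pose()[0][:2],z]))
E
```

```text
[[475.4  22.5  54. ]
 [469.9  77.1  54. ]
 [597.6  91.   54. ]
 [603.3  35.5  54. ]] [536.5  56.6  54. ]
6.011428436091504
shift [0.1477 0.0028 0.0131] turn None norm 0.148
shift [0.0997 0.0026 0.0138] turn None norm 0.101
[[258.22248016 195.44516628]]
```

Call:
{"op": "carry_out", "data": {"steps": [[0.025, 0.0028, 0.014, 0, 1], [0.055, 0.0028, 0.014, 0, 1], [0.085, 0.0028, 0.014, 0, 1], [0.1, 0.0028, 0.014, 0, 1], [0.1, 0.0028, 0.014, 0, 1]]}}

```text
clock: 12.18
eef_pos: [533.0, 56.9, 76.0]
tool_rot: [-0.036, 0.704, 0.034, 0.708]
contact_force: [-1.2, -0.7, -1.3]
gripper_width: 94.2
```

```bash
python3 - <<'E'
from h import *
rep();rel([538,56.6,26],96)
w=bot.grab_frame("wrist");cv2.imwrite("pics/w12.png",w["frame"][:,:,::-1])
E
```

```text
t 12.18 p [533.   56.9  76. ] yaw 95.69 down [ 0.006 -0.004 -1.   ] F [-1.2 -0.7 -1.3] w 94.2 q [-0.05  0.27  1.76 -0.    1.11 -1.72]
shift [ 0.05   -0.0006  0.0047] turn -0.3111572614844249 norm 0.05
```

View pics/w12.png

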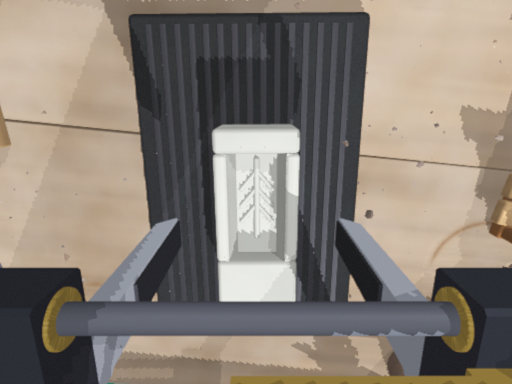

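Centred (mould columns 213–299, fingers symmetric). Descend and grip.

Call:
{"op": "carry_out", "data": {"steps": [[0.012, 0, 0.004, 0, 1], [0.028, 0, 0.005, 0, 1], [0.04, 0, 0.005, 0, 0.7], [0.048, 0, 0.005, 0, 0.5], [0.048, 0, 0.005, 0, 0.4]]}}

```text
clock: 12.65
eef_pos: [539.4, 57.2, 29.5]
tool_rot: [-0.037, 0.703, 0.034, 0.709]
contact_force: [-0.1, -0.4, 0.1]
gripper_width: 77.1
```

Call:
{"op": "carry_out", "data": {"steps": [[0, 0, 0, 0, 0.25], [0, 0, 0, 0, -0.2], [0, 0, 0, 0, -0.5], [0, 0, 0, 0, -1], [0, 0, 0, 0, -1]], "grip_force": 30}}

```text
clock: 13.07
eef_pos: [540.2, 56.9, 30.5]
tool_rot: [-0.037, 0.703, 0.034, 0.71]
contact_force: [0.2, -1.1, 4.2]
gripper_width: 55.8
```

```bash
python3 - <<'E'
from h import *
rep()
w=bot.grab_frame("wrist");cv2.imwrite("pics/w13.png",w["frame"][:,:,::-1])
E
```

```text
t 13.07 p [540.2  56.9  30.5] yaw 95.7 down [ 0.01  -0.004 -1.   ] F [ 0.2 -1.1  4.2] w 55.8 q [-0.05  0.35  1.77 -0.    1.02 -1.72]
```

View pics/w13.png

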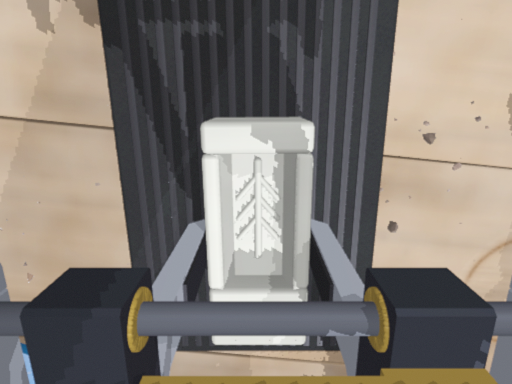

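Call:
{"op": "carry_out", "data": {"steps": [[0, 0, 0, 0, 0.5], [0, 0, -0.001, 0, 0.5], [0.003, 0, -0.001, 0, 0.5], [0.006, 0, -0.001, 0, 0.5], [0.006, 0, -0.001, 0, 0.4]]}}

```text
clock: 13.53
eef_pos: [538.3, 56.9, 23.4]
tool_rot: [-0.037, 0.704, 0.034, 0.709]
contact_force: [-1.7, 0.5, -0.6]
gripper_width: 67.5
```

Call:
{"op": "carry_out", "data": {"steps": [[0, 0, 0, 0, 0.2], [0, 0, 0, 0, -0.3], [0, 0, 0, 0, -1], [0, 0, 0, 0, -1], [0, 0, 0, 0, -1]], "grip_force": 30}}

```text
clock: 13.95
eef_pos: [537.8, 56.9, 23.0]
tool_rot: [-0.037, 0.704, 0.034, 0.709]
contact_force: [0.3, 0.4, -3.0]
gripper_width: 55.8
```

```bash
python3 - <<'E'
from h import *
rep()
E
```

```text
t 13.95 p [537.8  56.9  23. ] yaw 95.69 down [ 0.007 -0.004 -1.   ] F [ 0.3  0.4 -3. ] w 55.8 q [-0.05  0.35  1.77 -0.    1.01 -1.72]
```

Call:
{"op": "carry_out", "data": {"steps": [[-0.006, 0, 0, 0, -1], [-0.02, 0, 0, 0, -1], [-0.04, 0, 0, 0, -1], [-0.065, 0, 0, 0, -1], [-0.085, 0, 0, 0, -1]]}}

```text
clock: 14.37
eef_pos: [536.8, 57.4, 109.0]
tool_rot: [-0.037, 0.704, 0.034, 0.708]
contact_force: [0.1, -0.8, -3.8]
gripper_width: 55.9
```

```bash
python3 - <<'E'
from h import *
rep()
st=bot.read_state();w=bot.grab_frame("wrist");cv2.imwrite("pics/w14.png",w["frame"][:,:,::-1])
g=bot.grab_frame("scene");crop(g["frame"],190,100,210,150,"pics/s14.png",3.7)
rel([440,-205,110],103)
E
```

```text
t 14.37 p [536.8  57.4 109. ] yaw 95.69 down [ 0.006 -0.004 -1.   ] F [ 0.1 -0.8 -3.8] w 55.9 q [-0.05  0.23  1.73 -0.    1.18 -1.72]
shift [ 0.0016 -0.2509 -0.1261] turn -7.302303569478639 norm 0.281
```

View pics/s14.png

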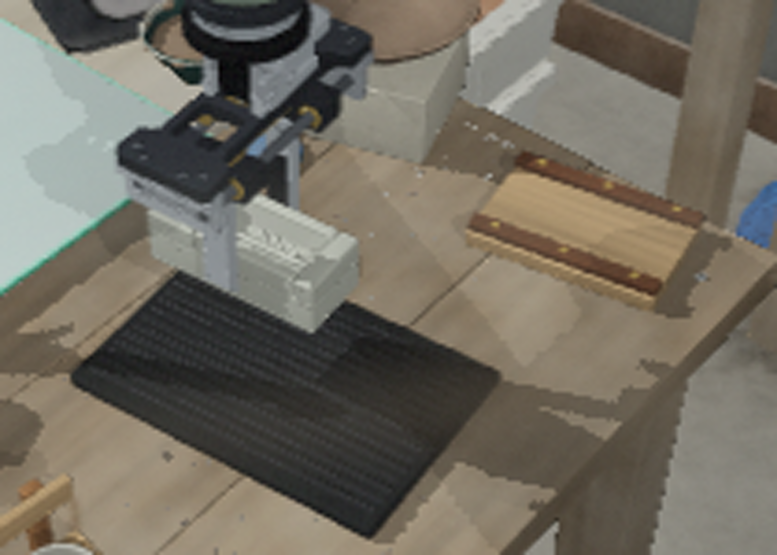

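```bash
python3 - <<'E'
from h import *
c=cam(bot.grab_frame("top"));
def rp(n,W):
    W=np.array(W);m=W.mean(0);d=W[0]+W[1]-W[2]-W[3];print(n,W.round(1).tolist(),m.round(1),np.degrees(np.arctan2(d[1],d[0])).round(2))
A=np.array([[510,255],[655,226],[705,450],[558,475]])/4+[220,120]-.4
rp("top",hit(c,A,22))
s=cam(bot.grab_frame("scene"))
B=np.array([[472,222],[519,160],[706,218],[660,287]])/3.7+[190,100]-.4
rp("scene",hit(s,B,22))
w=bot.grab_frame("wrist");i=cam(w,bot.read_state())[1:]
for n,uv in (("w7",[[20,209],[95,202],[70,71],[-10,82]]),("w10",[[33,217],[103,211],[77,88],[5,95]])):
    W=hit((np.load(n+".npy"),)+i,np.array(uv,float),22);rp(n,W)
E
```

```text
top [[509.6, -145.0, 22.0], [526.3, -241.3, 22.0], [378.2, -265.5, 22.0], [364.5, -169.4, 22.0]] [ 444.6 -205.3   22. ] 9.4
scene [[505.1, -144.8, 22.0], [519.2, -224.8, 22.0], [374.3, -257.8, 22.0], [361.3, -173.9, 22.0]] [ 440.  -200.3   22. ] 12.15
w7 [[526.0, -234.3, 22.0], [507.9, -144.0, 22.0], [362.3, -164.7, 22.0], [382.2, -251.4, 22.0]] [ 444.6 -198.6   22. ] 7.45
w10 [[526.3, -232.1, 22.0], [509.2, -143.9, 22.0], [364.5, -167.3, 22.0], [380.2, -248.8, 22.0]] [ 445.1 -198.    22. ] 7.86
```

```bash
python3 - <<'E'
import cv2
a=cv2.imread("pics/w10.png");cv2.imwrite("pics/w10c.png",cv2.resize(a[75:230,0:130],None,fx=4,fy=4,interpolation=cv2.INTER_CUBIC)[:599])
E
```

```text
(no output)
```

View pics/w10c.png

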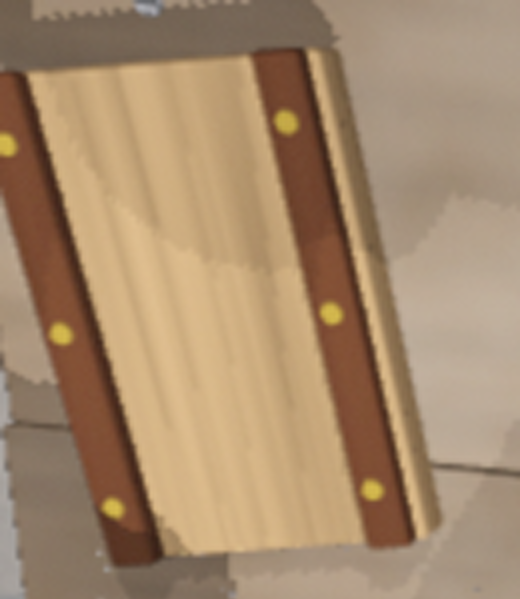

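```bash
python3 - <<'E'
from h import *
w=bot.grab_frame("wrist");i=cam(w,bot.read_state())[1:]
def rp(n,N):
    print(n,N.round(1)[:,:2].tolist(),"mean",N.mean(0).round(1));a=N[2]-N[0];b=N[5]-N[3]
    print([np.degrees(np.arctan2(v[1],v[0])).round(2) for v in(a,b)],"perp",[ (np.degrees(np.arctan2(v[1],v[0]))+90).round(2) for v in (N[0:3]-N[3:6])],[np.linalg.norm(v).round(1) for v in N[0:3]-N[3:6]])
N=np.array([[7,146],[60,334],[113,508],[286,122],[331,314],[373,490]])/4+[0,75]-.4
rp("w10",hit((np.load("w10.npy"),)+i,N,22))
c=cam(bot.grab_frame("top"));
N=np.array([[689,418],[670,337],[650,255],[567,443],[547,361],[527,280]])/4+[220,120]-.4
rp("top",hit(c,N,22))
E
```

```text
w10 [[398.6, -255.2], [452.4, -246.4], [506.3, -236.4], [383.9, -175.2], [438.1, -165.5], [492.1, -155.7]] mean [ 445.2 -205.7   22. ]
[np.float64(9.9), np.float64(10.2)] perp [np.float64(10.42), np.float64(9.99), np.float64(9.96)] [np.float64(81.4), np.float64(82.1), np.float64(81.9)]
top [[399.3, -256.4], [452.6, -247.0], [507.1, -237.0], [385.1, -176.3], [439.0, -165.9], [492.7, -155.4]] mean [ 446.  -206.3   22. ]
[np.float64(10.2), np.float64(10.95)] perp [np.float64(10.05), np.float64(9.52), np.float64(9.97)] [np.float64(81.3), np.float64(82.2), np.float64(82.8)]
```

```bash
python3 - <<'E'
from h import *
rel([447,-205.7,90],100.2)
E
```

```text
shift [ 0.0165 -0.2529 -0.114 ] turn -4.505508614284125 norm 0.278
```

Call:
{"op": "carry_out", "data": {"steps": [[0, -0.03, -0.013, -1, -1], [0, -0.065, -0.028, -2, -1], [0, -0.1, -0.044, -3, -1], [0, -0.135, -0.06, -4, -1], [0, -0.17, -0.076, -4.5, -1]]}}

```text
clock: 15.13
eef_pos: [474.6, -120.1, 104.6]
tool_rot: [-0.064, 0.705, 0.063, 0.704]
contact_force: [0.9, -0.1, -3.9]
gripper_width: 55.8
```

```bash
python3 - <<'E'
from h import *
rep();rel([447,-205.7,90],100.2)
E
```

```text
t 15.13 p [ 474.6 -120.1  104.6] yaw 100.28 down [-0.    -0.002 -1.   ] F [ 0.9 -0.1 -3.9] w 55.8 q [-0.42  0.14  1.85 -0.    1.16 -2.17]
shift [ 0.0148 -0.0792 -0.0424] turn 0.08131380099079877 norm 0.091
```

Call:
{"op": "carry_out", "data": {"steps": [[0, -0.022, -0.012, 0, -1], [0, -0.045, -0.024, 0, -1], [0, -0.065, -0.035, 0, -1], [0, -0.0792, -0.0424, 0, -1], [0, -0.0792, -0.0424, 0, -1]]}}

```text
clock: 15.55
eef_pos: [445.4, -208.1, 103.5]
tool_rot: [-0.063, 0.705, 0.061, 0.703]
contact_force: [-0.3, 0.6, -3.3]
gripper_width: 56.0
```

Call:
{"op": "carry_out", "data": {"steps": [[0, 0, 0, 0, -1], [0, 0, 0, 0, -1]]}}

```text
clock: 15.72
eef_pos: [444.4, -207.3, 102.2]
tool_rot: [-0.062, 0.706, 0.062, 0.703]
contact_force: [0.1, 0.6, -4.5]
gripper_width: 55.7
```

```bash
python3 - <<'E'
from h import *
rep();rel([447,-205.7,50],100.2)
st=bot.read_state();w=bot.grab_frame("wrist");cv2.imwrite("pics/w15.png",w["frame"][:,:,::-1]);np.save("w15.npy",cam(w,st)[0])
g=bot.grab_frame("scene");crop(g["frame"],260,90,160,120,"pics/s15.png",5)
E
```

```text
t 15.72 p [ 444.4 -207.3  102.2] yaw 100.05 down [-0.005 -0.001 -1.   ] F [ 0.1  0.6 -4.5] w 55.7 q [-0.61  0.15  1.84 -0.    1.16 -2.36]
shift [0.0521 0.0012 0.0031] turn -0.15326983001631334 norm 0.052
```

View pics/w15.png

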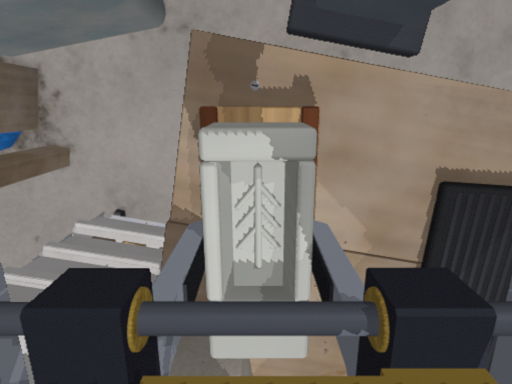

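View pics/s15.png

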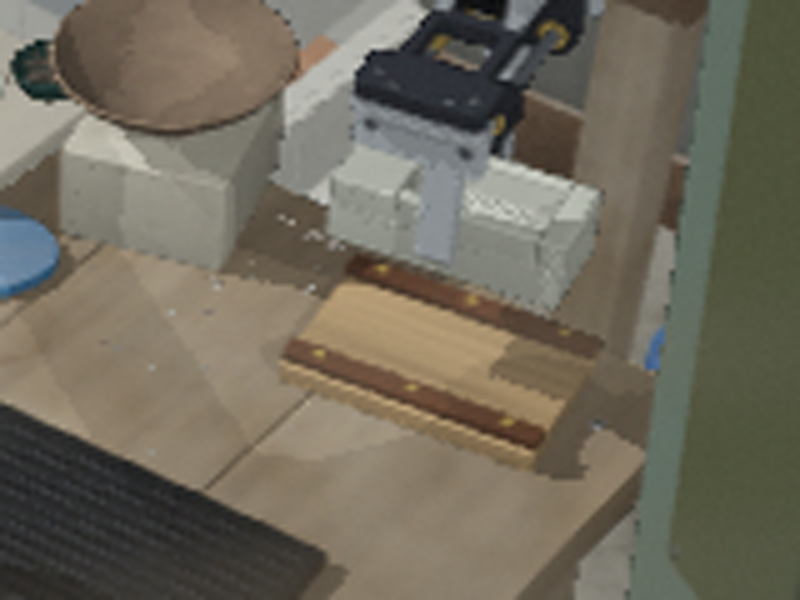

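Call:
{"op": "carry_out", "data": {"steps": [[0.015, 0.001, 0.003, 0, -1], [0.032, 0.001, 0.003, 0, -1], [0.048, 0.001, 0.003, 0, -1], [0.056, 0.001, 0.003, 0, -1], [0.06, 0.001, 0.003, 0, -1]]}}

```text
clock: 16.23
eef_pos: [446.7, -203.8, 41.1]
tool_rot: [-0.062, 0.707, 0.063, 0.702]
contact_force: [0.1, 0.2, -4.3]
gripper_width: 55.9
```

```bash
python3 - <<'E'
from h import *
rep();rel([447,-205.7,25],100.2)
st=bot.read_state();w=bot.grab_frame("wrist");cv2.imwrite("pics/w16.png",w["frame"][:,:,::-1])
g=bot.grab_frame("scene");crop(g["frame"],260,90,160,120,"pics/s16.png",5)
E
```

```text
t 16.23 p [ 446.7 -203.8   41.1] yaw 100.2 down [-0.007  0.001 -1.   ] F [ 0.1  0.2 -4.3] w 55.9 q [-0.6   0.24  1.88 -0.    1.03 -2.35]
shift [ 0.0161 -0.0019  0.0001] turn 0.00288605879603665 norm 0.016
```

View pics/w16.png

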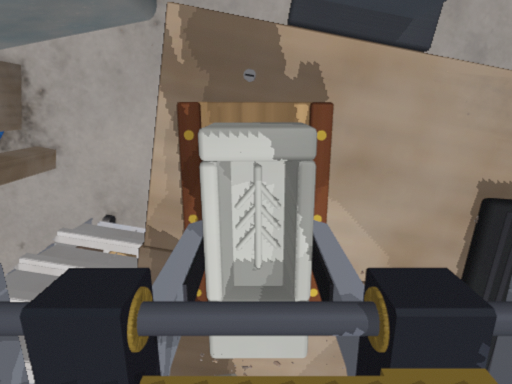

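View pics/s16.png

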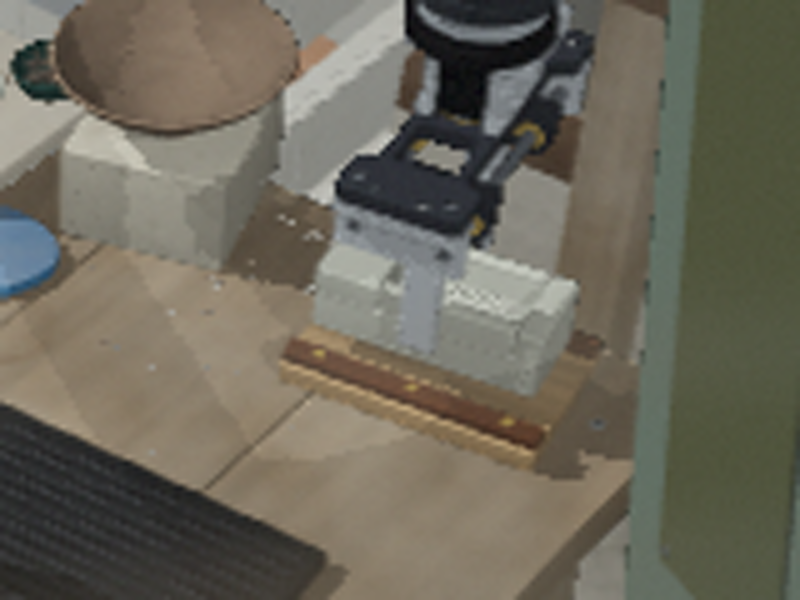

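Call:
{"op": "carry_out", "data": {"steps": [[0.003, -0.0015, 0, 0, -1], [0.006, -0.0015, 0, 0, -1], [0.009, -0.0015, 0, 0, -1], [0.011, -0.0015, 0, 0, -1], [0.012, -0.0015, 0, 0, -1]]}}

```text
clock: 16.75
eef_pos: [447.4, -206.2, 30.0]
tool_rot: [-0.063, 0.706, 0.063, 0.702]
contact_force: [-0.4, 0.2, -4.4]
gripper_width: 55.6
```

```bash
python3 - <<'E'
from h import *
rep()
w=bot.grab_frame("wrist");cv2.imwrite("pics/w17.png",w["frame"][:,:,::-1])
E
```

```text
t 16.75 p [ 447.4 -206.2   30. ] yaw 100.17 down [-0.005 -0.    -1.   ] F [-0.4  0.2 -4.4] w 55.6 q [-0.61  0.26  1.88 -0.    1.   -2.35]
```

View pics/w17.png

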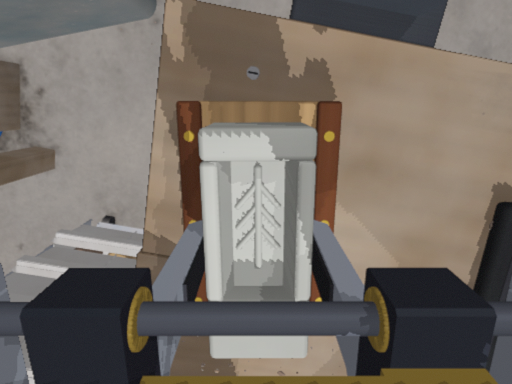

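Centred (nails mid 259, mould mid 257.5). Settle the last millimetres.

Call:
{"op": "carry_out", "data": {"steps": [[0.001, 0, 0, 0, -1], [0.002, 0, 0, 0, -1], [0.003, 0, 0, 0, -1], [0.004, 0, 0, 0, -1]]}}

```text
clock: 17.13
eef_pos: [447.4, -206.2, 25.9]
tool_rot: [-0.063, 0.706, 0.063, 0.702]
contact_force: [-0.1, 0.4, -3.8]
gripper_width: 55.5
```

```bash
python3 - <<'E'
from h import *
rep()
E
```

```text
t 17.13 p [ 447.4 -206.2   25.9] yaw 100.17 down [-0.005 -0.    -1.   ] F [-0.1  0.4 -3.8] w 55.5 q [-0.61  0.27  1.88 -0.    0.99 -2.35]
```

Call:
{"op": "carry_out", "data": {"steps": [[0.0007, 0, 0, 0, -1], [0.0014, 0, 0, 0, -1], [0.0014, 0, 0, 0, -1]]}}

```text
clock: 17.38
eef_pos: [447.2, -206.1, 25.0]
tool_rot: [-0.063, 0.706, 0.063, 0.702]
contact_force: [-4.2, 1.1, 3.3]
gripper_width: 55.9
```

```bash
python3 - <<'E'
from h import *
rep()
E
```

```text
t 17.38 p [ 447.2 -206.1   25. ] yaw 100.18 down [-0.006  0.    -1.   ] F [-4.2  1.1  3.3] w 55.9 q [-0.61  0.27  1.88 -0.    0.99 -2.35]
```

Call:
{"op": "carry_out", "data": {"steps": [[0, 0, 0, 0, 0.3], [0, 0, 0, 0, 0.5], [0, 0, 0, 0, 0.7], [0, 0, 0, 0, 0.7], [0, 0, 0, 0, 0.7]]}}

```text
clock: 17.8
eef_pos: [447.5, -206.3, 25.1]
tool_rot: [-0.063, 0.706, 0.063, 0.702]
contact_force: [-0.8, 0.2, 0.2]
gripper_width: 79.3
```

Call:
{"op": "carry_out", "data": {"steps": [[-0.006, 0, 0, 0, 0.7], [-0.02, 0, 0, 0, 0.7], [-0.045, 0, 0, 0, 0.7], [-0.08, 0, 0, 0, 1], [-0.11, 0, 0, 0, 1]]}}

```text
clock: 18.22
eef_pos: [447.9, -206.1, 136.7]
tool_rot: [-0.063, 0.706, 0.063, 0.702]
contact_force: [0.6, 0.2, 0.4]
gripper_width: 89.9
```

Call:
{"op": "carry_out", "data": {"steps": [[-0.03, 0, -0.01, 0, 1], [-0.05, 0, -0.02, 0, 1], [-0.05, 0, -0.02, 0, 1], [-0.05, 0, -0.02, 0, 1]]}}

```text
clock: 18.55
eef_pos: [429.3, -210.3, 188.4]
tool_rot: [-0.063, 0.705, 0.062, 0.703]
contact_force: [0.3, -0.6, -0.9]
gripper_width: 93.9
```

```bash
python3 - <<'E'
from h import *
rep()
st=bot.read_state();w=bot.grab_frame("wrist");cv2.imwrite("pics/w18.png",w["frame"][:,:,::-1]);np.save("w18.npy",cam(w,st)[0])
g=bot.grab_frame("scene");cv2.imwrite("pics/s18.png",g["frame"][:,:,::-1])
crop(g["frame"],300,110,120,90,"pics/s18c.png",6)
E
```

```text
t 18.55 p [ 429.3 -210.3  188.4] yaw 100.14 down [-0.002 -0.002 -1.   ] F [ 0.3 -0.6 -0.9] w 93.9 q [-0.63  0.01  1.79 -0.    1.34 -2.38]
```

View pics/w18.png

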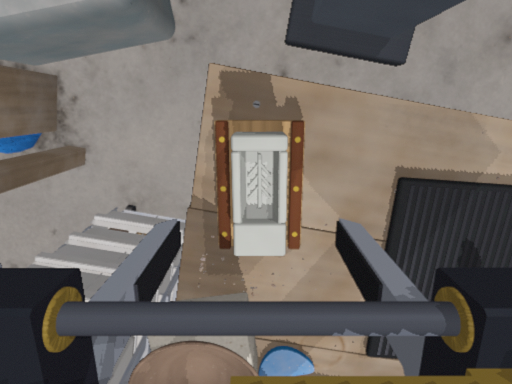

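View pics/s18.png

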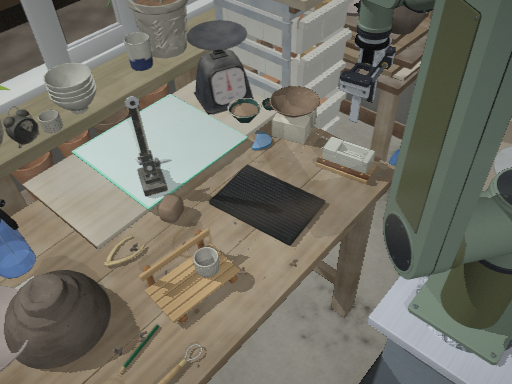

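View pics/s18c.png

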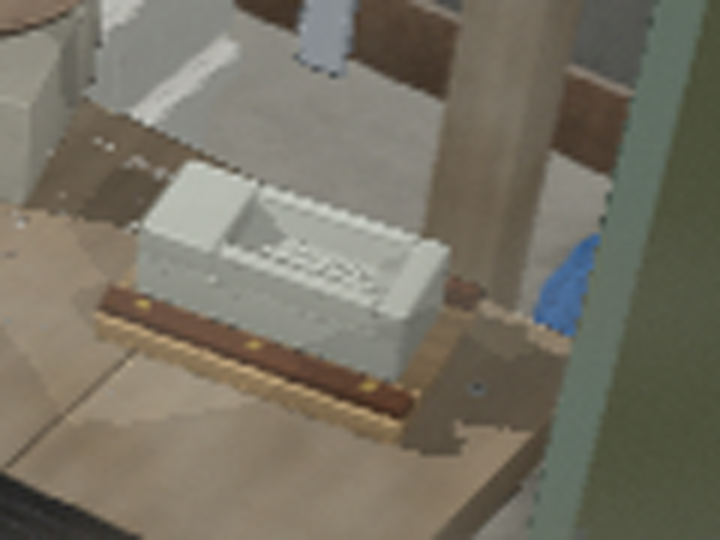

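```bash
python3 - <<'E'
from h import *
w=bot.grab_frame("wrist");c=(np.load("w18.npy"),)+cam(w,bot.read_state())[1:]
crop(w["frame"],200,100,120,170,"pics/w18c.png",3.5)
A=hit(c,[[233,134],[287,134],[285,254],[235,254]],56);N=hit(c,[[222,140],[298,139],[224,188],[296,188],[226,234],[294,234]],22)
print(A.round(1)[:,:2].tolist(),A.mean(0),N.mean(0)); rep()
E
```

```text
[[387.0, -242.5], [377.7, -191.0], [503.0, -167.6], [512.5, -220.5]] [ 445.04522498 -205.40618716   56.        ] [ 444.89784571 -205.25154875   22.        ]
t 18.7 p [ 427.7 -208.8  185.1] yaw 100.18 down [-0.008  0.002 -1.   ] F [-0.2 -1.  -0.2] w 94.0 q [-0.63  0.02  1.79 -0.    1.34 -2.38]
```

View pics/w18c.png

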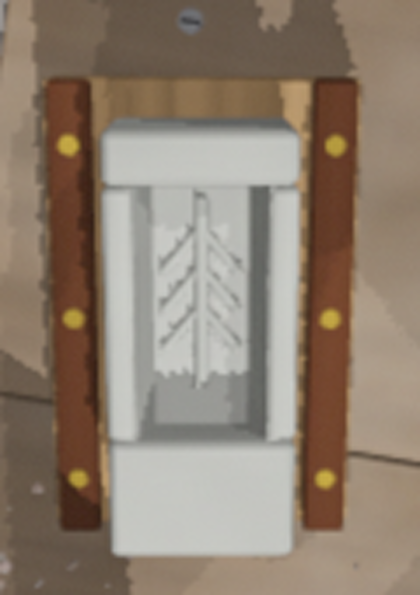

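The mould centre is within 1 mm of the board centre, and it lies flat between the battens. Handing in.

```bash
python3 -c "
from workcell import bot
print(bot.job_done())"
```

```text
the job is handed in; nothing more can be done
None
```

The job is done and was handed in at about 18.7 s, well under the 56 s limit.

- **Moves:** I took the mould off the rack and stood it on its foot on the mat, then let go. I pushed it over near the top with the fingers not gripping it. It tipped without sliding, landed on its back with the hollow up, and lay wholly on the mat. I then picked it up across its width, set it on the pressing board between the battens, and let go.
- **Last checks:** By the wrist camera, the mould's centre is within about 1 mm of the board's centre. It lies flat with the hollow up, clear of both battens, and the gripper is open and well above it. The pot is still upright on the rack, and the mould never lay on the bare table.
- **Forces:** The largest tool reading I saw was about 5 N, well under the limits. I read it only at the end of each call, not continuously.
- **Disagreements:** The scene camera read about 5 mm off the top and wrist cameras, so I went by those two. My first readings of the board's angle ranged from about 7° to 12°. Measuring from the batten nails settled it at about 10°. My first grip on the lying mould was about 4 mm too high, so I opened the gripper and took it again lower before lifting.

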